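Ice the sample tub, seat its lid set, lift the outer cover away

TASK

Get the insulated tub ready for chilled blood samples: with the scoop, tip at least two of the ice pieces from the steel pan into the tub, without touching ice with the gripper or leaving any on the bench, and lay the scoop down flat again on the bench or in the pan. Then carry the nested lid set by the inner lid's black knob, the outer cover riding on it, seat it on the tub and let go; last, take the outer cover by its neck and lift it straight up, clear above the knob, leaving the inner lid seated and undisturbed, and never parting cover and inner lid before that. The program finishes while still holding the cover, level and motionless in the air; leave everything else on the bench where it stands.

Things in the scene. Friction and masses are not known exactly. Their poses are not given: they have to be found in the camera images.
- tub: white round insulated ice tub, open at the top, fixed to the bench, 156 mm outside diameter, 105 mm high, wall 9 mm (inside radius 69 mm), inner floor at 12 mm. Origin: centre of its underside on the bench, z up. Two small grey lugs stick out to a radius of 93 mm below the rim
- tub_rim (a point): centre of the tub's mouth at rim height, 105 mm above the bench
- inner_lid: white inner lid with six tube grommets (hidden by the cover at first), loose, 0.28 kg. Flange 152 mm wide, 8 mm thick, sits on the tub's rim; below it a bevelled plug, 128 mm wide, 10 mm deep, enters the mouth with 5 mm play all round and stands on the bench at first. Central post with a knob, top 60 mm above the origin. Origin: centre of the flange's underside, z up; at tub_rim when seated
- inner_knob (a point): middle of the inner lid's black knob, an upright cylinder 24 mm wide and 28 mm high, 46 mm above the inner lid's origin. While the lids are nested it stands 28 mm free above the top of the cover's neck. Lifting it lifts both lids
- cover: grey outer cover, loose, 0.16 kg, lying nested on the inner lid by its own weight only: round plate 166 mm wide, 4 mm thick, skirt hanging 6 mm below it round the inner lid's edge (4 mm play), and a round neck in the middle through which the knob comes up (6 mm play). Origin: centre of the plate's underside, 8 mm above the inner lid's origin when nested, z up
- cover_neck (a point): centre of the cover's upright tubular neck (48 mm outside, 36 mm inside, 20 mm high), 14 mm above the cover's origin; the plate's top lies 10 mm below this point, the neck's top 10 mm above. Lifting the neck lifts the cover alone
- pan: rectangular steel pan, fixed to the bench, 216 x 126 mm outside, 29 mm high, wall and floor 3 mm (inside 210 x 120 mm). Origin: centre of its underside; x along its length, away from the robot, y across, z up. The ice lies in the +x half at the start; the -x end is free for about 100 mm
- ice0: piece of clear ice, slippery, a 22 mm cube with broad bevelled edges, 11 g, loose in the pan. Origin: its centre
- ice1: piece of clear ice, slippery, a 22 mm cube with broad bevelled edges, 11 g, loose in the pan. Origin: its centre
- ice2: piece of clear ice, slippery, a 22 mm cube with broad bevelled edges, 11 g, loose in the pan. Origin: its centre
- ice3: piece of clear ice, slippery, a 22 mm cube with broad bevelled edges, 11 g, loose in the pan. Origin: its centre
- scoop: steel scoop, loose, 0.09 kg, flat on the bench. Bowl 62 mm wide, from 37 mm behind to 45 mm ahead of the origin, flat floor 2 mm thick, back wall 34 mm high, sides 28 mm falling forward to 9 mm, last 14 mm open. Black handle of 14 x 14 mm section, 110 mm long, leaves the back wall 29 mm up and rises backwards by 28 degrees. Origin: centre of the bowl's underside; x to the lip, y across, z up
- scoop_grip (a point): middle of the handle's 14 mm section, 45 mm along the handle behind the bowl's back wall: 74 mm behind and 50 mm above the scoop's origin
- scoop_lip (a point): middle of the bowl's front lip at its underside, 45 mm ahead of the scoop's origin
- kidney_dish: bystander: blue kidney dish with capped blood tubes in it, 240 x 125 x 45 mm, loose. Origin: centre of its underside
- culture_a: bystander: culture bottle with orange cap, 45 mm diameter, 132 mm high, loose. Origin: centre of its underside
- culture_b: bystander: culture bottle with blue cap, 45 mm diameter, 132 mm high, loose. Origin: centre of its underside
- tube_rack: bystander: white rack of capped tubes, 62 x 170 mm, 112 mm high, loose. Origin: centre of its underside
- pump_bottle: bystander: white pump bottle, 72 mm diameter, 190 mm high, loose. Origin: centre of its underside
- tape_roll: bystander: roll of white tape lying flat, 64 mm diameter, 22 mm high, loose. Origin: centre of its underside
Things that resemble listed ones, but are neither listed nor needed, are in the scene too. What is shaped like the inner_lid but orange or turquoise is not meant.

How it is judged:
By the outcome, as a careful person would: the job done as asked, in the order asked, and still so for the second after the job is handed in, while the arm keeps its last pose, push and grip.
It also fails if it takes over 72 s, if anything falls off the work surface, if the arm or the gripper's body presses on something with over 40 N, if the wrist force passes 120 N, or if a joint passes its speed limit or range.

ROBOT

A 6-joint arm with a two-finger parallel gripper is mounted at the origin on the work surface. World frame = base frame: x ahead of the robot, y to its left, z up, the work surface at z = 0. Lengths are in m, angles in degrees, forces in N, time in s.
With the tool pointing down it reaches from about 0.35 to 0.925 m from the base axis. Payload 6.4 kg.
Tool frame: the origin (TCP) lies at the very end of the fingers, on their centre line; the grasp point (between the pads) lies 19 mm behind it (r.pinch_z is the distance from the TCP to the grasp point, in m); x points along the fingers, y is the direction in which the jaws open and shut, and the axes are right-handed (so a half turn about x gives the same grasp; the last joint's range is limited). The gripper opens to 94 mm and grips with 3 to 60 N. Pads are 16 mm wide; open, the fingers measure 119 mm over their backs; the gripper's body (75 mm by 177 mm) begins 78 mm behind the grasp point.
Start: joints at [-81.137, 14.043, 89.255, -0, 76.702, -9.975], TCP at [0.21, -0.615, 0.205] pointing down, gripper open.
Joint ranges: [-179.41, 179.41], [-58.25, 129.5], [7.25, 145.43], [-54.29, 234.29], [11.92, 165.04], [-157.13, 157.13]. Speed limits (degrees/s): [147.25, 147.25, 180, 180, 180, 180].

INTERFACE

Orientations are given as [roll, pitch, yaw] about the fixed x, y, z axes, in that order (R = Rz(yaw) Ry(pitch) Rx(roll)).
In Python, from workcell import r, eyes gives the robot as it stands.
- The arm moves only by the tool arm_command, never from a script. Its argument "increments" is a list that holds one entry, the list of rows, each a list of 6 numbers: the shift along the world's x, y, z in m, then the turn, a rotation vector about the world's x, y, z in degrees. In form: [[[dx, dy, dz, ax, ay, az], ...]]. A call has 1 to 20 rows; each row shifts and turns the commanded pose from where the row before left it; what a row does not reach is not made up. A row lasts 1/8 s, in which the tool goes at most 62.5 mm and 10.7 degrees, less where a joint would pass 70% of its speed; a pose out of reach is approached as far as the arm can. A call with a gripper value outside its range is refused whole. "jaw" is the finger opening in m, from 0 to 0.094, set as the call begins (left out, the last holds). The fingers move at their own pace and stop on an object; "squeeze" is the grip in N (left out, the last holds). Time passes only in rows, so rows that do not move let the fingers close. It gives the time, the measured TCP pose, the force and the opening at its end, in the units of the state.
- r.get_state(): the state, without advancing time (a new reading comes with each control period).
- eyes.get_image(name): name is "scene" or "top" or "wrist"; returns a dict with "img" (420x560x3 uint8, red, green, blue), "fov_y" (degrees; the focal length in pixels is half the picture's height over the tangent of half this angle, whatever the lens; pixels are square), "cx", "cy" (the principal point, pixels), "R" (3x3) and "t" (3): a world point X has camera coordinates R X + t. Camera axes: x right, y down, z forward; pixel columns grow to the right and rows downward; lengths in m; the calibration is good to about 2 mm. A picture is of the moment at which its call begins. There is no depth.
- r.finish_job(): hands the job in, once; it reports no verdict.
The state is a dict: "t": time; "joint_pos": joint angles; "qd": joint speeds; "joint_efforts": joint torques, N m; "tcp_pos": TCP position; "tool_rot": TCP orientation; "wrist_force": force on the tool from outside, world axes, zero at the start; "torque": the same for the moment, N m; "grip_width": finger opening in m.
Only numpy, scipy, OpenCV 4.12 (cv2) and the standard library are available. Lean on these libraries where they do the work, as an engineer would, in place of code of your own. Each camera call takes 0.05 s, during which the arm holds its last target.

## Working session

There is one attempt and no reset: what is moved stays moved. The work goes in short steps, Python scripts to look and compute and a tool call to move; the robot and the scene stay as the last step left them, time stands still between calls to the robot, and variables do not carry over. Pictures are saved under pics/ and viewed, and the job is handed in when it is done.

Besides the shell and the picture viewer there is one more tool, called after "Emit:" by a JSON object that holds its "api" and its "payload". arm_command: Moves the arm, as the interface text tells. Its arguments: {"type":"object","properties":{"increments":{"type":"array"},"jaw":{"type":"number"},"squeeze":{"type":"number"}},"required":["increments"]}

```bash
ls; mkdir -p pics; cat > h.py <<'E'
import numpy as np, cv2
from workcell import r, eyes
def save(n,fn,crop=None,scale=1):
    d=eyes.get_image(n); im=d["img"][:,:,::-1].copy()
    np.savez('pics/'+fn+'.npz',R=d["R"],t=d["t"],f=im.shape[0]/2/np.tan(np.radians(d["fov_y"])/2),cx=d["cx"],cy=d["cy"],img=im)
    if crop: 
        a,b,c,e=crop; im=im[b:e,a:c]
    if scale!=1: im=cv2.resize(im,None,fx=scale,fy=scale,interpolation=cv2.INTER_CUBIC)
    cv2.imwrite('pics/'+fn+'.png',im)
def ld(fn): return np.load('pics/'+fn+'.npz')
def atz(d,u,v,z):
    R=d["R"];t=d["t"];c=-R.T@t
    ray=R.T@np.array([(u-d["cx"])/d["f"],(v-d["cy"])/d["f"],1.])
    return c+ray*(z-c[2])/ray[2]
def proj(d,X):
    p=d["R"]@np.asarray(X,float)+d["t"]; return d["f"]*p[0]/p[2]+d["cx"],d["f"]*p[1]/p[2]+d["cy"]
E
python3 - <<'E'
from h import *
for n in("scene","top","wrist"):
    save(n,n+"0"); d=ld(n+"0"); print(n,-d["R"].T@d["t"],d["f"],d["cx"],d["cy"],d["R"][2])
print(r.get_state(), r.pinch_z)
E
```

```text
pics
scene [0.79329224 0.51331718 0.9314622 ] 405.1689895448517 282.9602684617885 213.03637849922842 [-0.25836447 -0.49055076 -0.83223059]
top [0.3275842  0.01807275 1.13573784] 381.07064680114956 282.67695041399014 210.1689514343915 [ 0.1744524  -0.00201257 -0.98466355]
wrist [ 0.28321619 -0.58964166  0.38341027] 335.1873621773489 280.8466361952193 209.65689725951162 [-0.25332872 -0.0849019  -0.96364736]
{'t': 0.15, 'joint_pos': array([-8.11340104e+01,  1.40757567e+01,  8.93054349e+01, -5.37889281e-04,
        7.67038452e+01, -9.97545943e+00]), 'qd': array([ 0.02486869, -0.01443475, -0.23271959,  0.04753026, -0.06041034,
        0.05857938]), 'joint_efforts': array([ 5.34284281e-04, -4.16265786e+01, -3.14982569e+01,  6.85154786e-02,
        3.15772381e-02, -9.04467720e-05]), 'tcp_pos': array([ 0.20984811, -0.61472164,  0.20462146]), 'tool_rot': array([-99.62288592,  89.91496152,  99.21868718]), 'wrist_force': array([ 0.56044066, -0.01654897, -0.74084876]), 'torque': array([-3.30099815e-02,  4.26744985e-02,  7.26017948e-05]), 'grip_width': 0.09405780161724168} 0.0188
```

View pics/scene0.png

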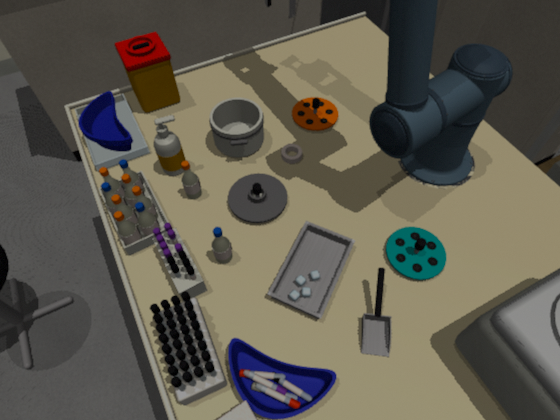

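View pics/top0.png

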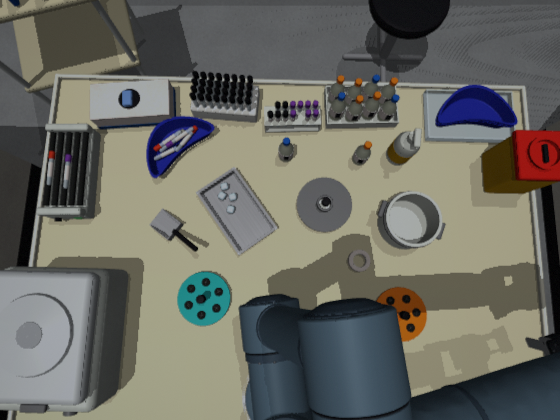

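View pics/wrist0.png

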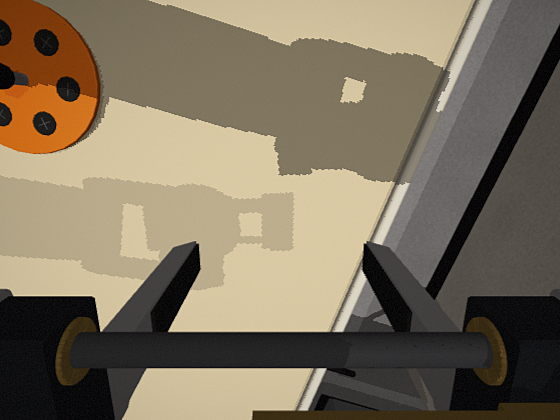

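The top view shows the grey lid set with its black knob at (324,204), tub (410,220), pan (237,210) with ice around (228,198), and scoop bowl at (168,222) with handle end at (195,248). Possible mix-ups for the lid: turquoise (204,298) and orange (400,314), both bare lids. The grey cover matches the description, and there is only one scoop. Next, close crops.

```bash
python3 - <<'E'
from h import *
im=ld("top0")["img"]
cv2.imwrite('pics/c_scoop.png',cv2.resize(im[160:260,145:285],None,fx=5.6,fy=5.6,interpolation=cv2.INTER_CUBIC))
cv2.imwrite('pics/c_lid.png',cv2.resize(im[165:260,285:455],None,fx=4.7,fy=4.7,interpolation=cv2.INTER_CUBIC))
im=ld("scene0")["img"]
cv2.imwrite('pics/c_sc2.png',cv2.resize(im[215:365,260:410],None,fx=4,fy=4,interpolation=cv2.INTER_CUBIC))
cv2.imwrite('pics/c_lid2.png',cv2.resize(im[85:235,190:310],None,fx=4,fy=4,interpolation=cv2.INTER_CUBIC))
E
```

```text
(no output)
```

View pics/c_scoop.png

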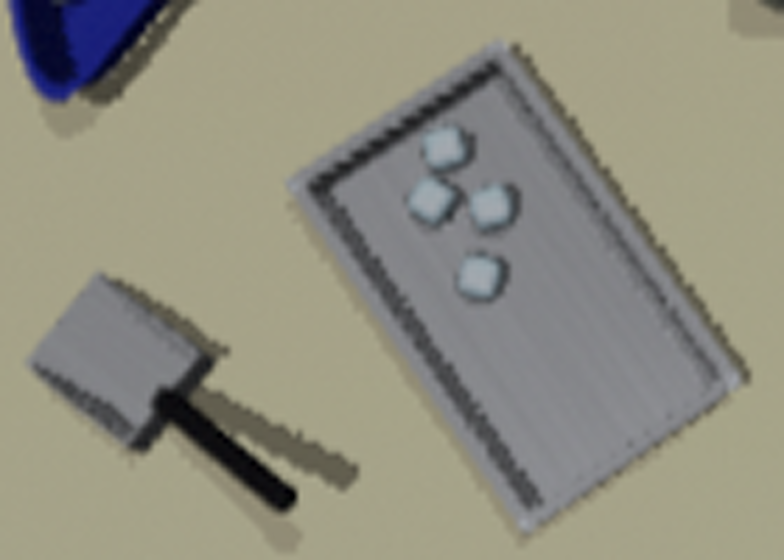

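View pics/c_lid.png

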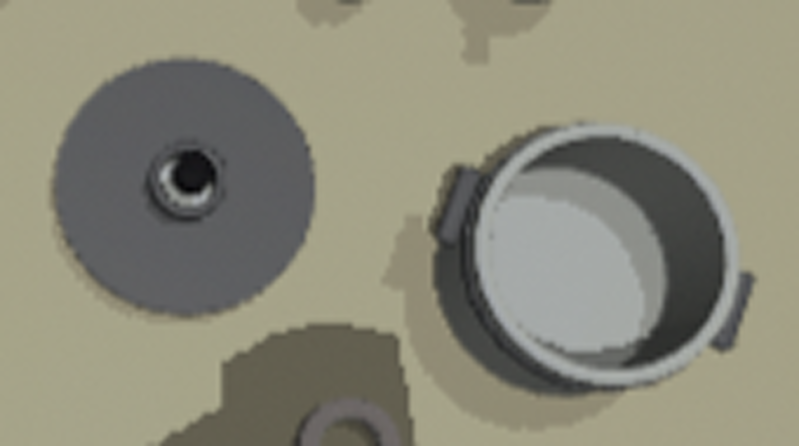

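View pics/c_sc2.png

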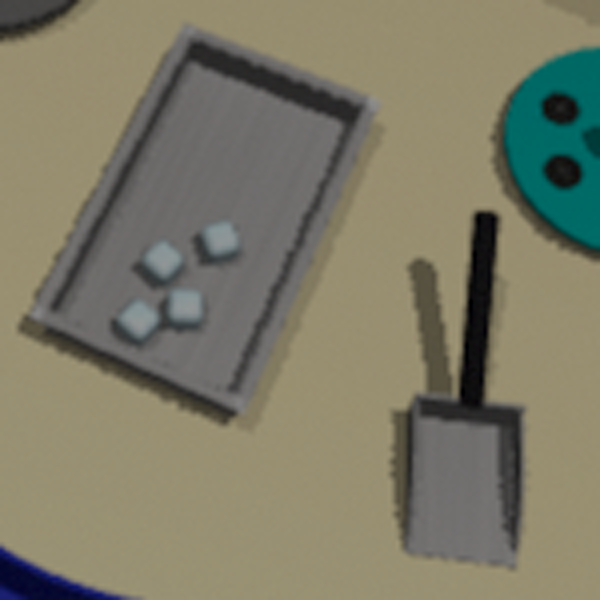

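View pics/c_lid2.png

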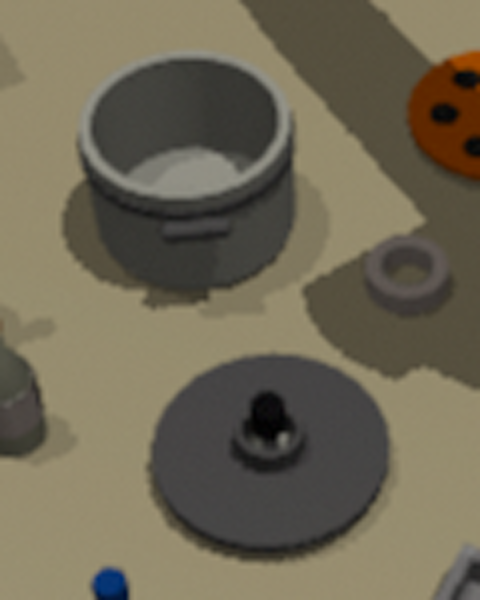

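```bash
cat > loc.py <<'E'
from h import *
t=ld("top0"); s=ld("scene0")
def T(p,z,o=(145,160),k=5.6,d=t): return atz(d,o[0]+(p[0]+.5)/k-.5,o[1]+(p[1]+.5)/k-.5,z)
pc=[T(p,.029) for p in[(500,45),(295,185),(525,528),(742,380)]]
pc2=[T(p,.029,(260,215),4,s) for p in[(188,28),(375,105),(240,408),(38,318)]]
for c in(pc,pc2):
    c=np.array(c)[:,:2]; print("pan",c.mean(0).round(4),c.round(4).tolist())
c=np.array(pc)[:,:2]; v=(c[0]+c[1]-c[2]-c[3])/2; print("yaw",np.degrees(np.arctan2(v[1],v[0])),np.linalg.norm(v),np.linalg.norm((c[0]+c[3]-c[1]-c[2])/2))
c=np.array(pc2)[:,:2]; v=(c[2]+c[3]-c[0]-c[1])/2; print("yaw",np.degrees(np.arctan2(v[1],v[0])),np.linalg.norm(v))
def S(o,yaw,p):
    a=np.radians(yaw); return np.array([o[0]+p[0]*np.cos(a)-p[1]*np.sin(a),o[1]+p[0]*np.sin(a)+p[1]*np.cos(a),p[2]])
lip=(T((98,275),.002)+T((30,362),.002))/2; he=T((285,500),.085)
print("scoop top lip",lip,T((98,275),0.002),T((30,362),0.002),"hend",he)
lip2=(T((405,552),.002,(260,215),4,s)+T((515,566),.002,(260,215),4,s))/2; he2=T((486,214),.087,(260,215),4,s)
print("scene lip",lip2,"hend",he2)
for l,h in((lip,he),(lip2,he2)):
    v=l-h; print("scoop yaw",np.degrees(np.arctan2(v[1],v[0])),np.linalg.norm(v[:2]),"(179 exp)")
for p in[(447,147),(433,200),(494,207),(481,277)]: print("ice",T(p,.020).round(4))
for p in[(160,258),(220,240),(184,305),(139,318)]: print("ice s",T(p,.020,(260,215),4,s).round(4))
o=(285,165);k=4.7
L=[T(p,.022,o,k)for p in[(184,58),(315,187),(190,318),(53,190)]]
print("lid",np.mean(L,0), L[1]-L[3],L[0]-L[2])
print("lid knob",T((192,170),.070,o,k))
R=[T(p,.105,o,k)for p in[(605,125),(740,255),(612,388),(475,255)]]
print("tub",np.mean(R,0),R[1]-R[3],R[0]-R[2])
L=[T(p,.022,(190,85),4,s)for p in[(270,354),(390,448),(268,546),(151,455)]]
print("lid s",np.mean(L,0), L[1]-L[3],L[0]-L[2])
print("knob s",T((268,400),.070,(190,85),4,s))
R=[T(p,.105,(190,85),4,s)for p in[(187,54),(293,132),(190,204),(80,132)]]
print("tub s",np.mean(R,0),R[1]-R[3],R[0]-R[2])
E
python3 loc.py
```

```text
pan [0.5213 0.152 ] [[0.6501, 0.1654], [0.5706, 0.2706], [0.3924, 0.141], [0.472, 0.031]]
pan [0.5216 0.1544] [[0.4707, 0.0347], [0.3939, 0.1414], [0.5721, 0.2722], [0.6496, 0.1695]]
yaw 36.54707711692491 0.22170774294157491 0.1337498324307581
yaw 36.64636030026305 0.22252035970273476
scoop top lip [0.50031501 0.39596879 0.002     ] [0.5243546  0.37965759 0.002     ] [0.47627542 0.41228    0.002     ] hend [0.40012636 0.25295003 0.085     ]
scene lip [0.50123425 0.39708077 0.002     ] hend [0.40304947 0.25539819 0.087     ]
scoop yaw 54.98767880713126 0.17461996380883058 (179 exp)
scoop yaw 55.27838147403089 0.1723780902129528 (179 exp)
ice [0.5953 0.1925 0.02  ]
ice [0.5661 0.1985 0.02  ]
ice [0.5631 0.1658 0.02  ]
ice [0.525 0.171 0.02 ]
ice s [0.5649 0.1662 0.02  ]
ice s [0.5266 0.173  0.02  ]
ice s [0.5671 0.1996 0.02  ]
ice s [0.5949 0.1942 0.02  ]
lid [ 0.54501743 -0.10707899  0.022     ] [ 0.00587814 -0.16604995  0.        ] [0.16770055 0.0043877  0.        ]
lid knob [ 0.54651069 -0.10558351  0.07      ]
tub [ 0.49457454 -0.34445384  0.105     ] [ 0.00364124 -0.15487098  0.        ] [ 0.15524277 -0.00175177  0.        ]
lid s [ 0.5490674  -0.10404727  0.022     ] [-0.14876073  0.07207733  0.        ] [-0.07286618 -0.14734946  0.        ]
knob s [ 0.54544377 -0.10839675  0.07      ]
tub s [ 0.49902902 -0.33448929  0.105     ] [-1.36802902e-01  7.25704472e-02 -1.11022302e-16] [-6.23107829e-02 -1.43602222e-01  2.22044605e-16]
```

Emit:
{"api": "arm_command", "payload": {"increments": [[[0.024,0.0415,0,0,0,3.62],[0.024,0.0415,0,0,0,3.62],[0.024,0.0415,0,0,0,3.62],[0.024,0.0415,0,0,0,3.62],[0.024,0.0415,0,0,0,3.62],[0.024,0.0415,0,0,0,3.62],[0.024,0.0415,0,0,0,3.62],[0.024,0.0415,0,0,0,3.62],[0.024,0.0415,0,0,0,3.62],[0.024,0.0415,0,0,0,3.62],[-0.0018,0.05,0,0,0,0],[-0.0018,0.05,0,0,0,0],[-0.0018,0.05,0,0,0,0],[-0.0018,0.05,0,0,0,0],[-0.0018,0.05,0,0,0,0],[-0.0018,0.05,0,0,0,0],[-0.0018,0.05,0,0,0,0],[-0.0018,0.05,0,0,0,0],[-0.0018,0.05,0,0,0,0],[-0.0018,0.05,0,0,0,0]]], "jaw": 0.06}}

```text
t: 2.65
tcp_pos: [0.4314, 0.3015, 0.2053]
tool_rot: [36.6, 90.0, -88.3]
wrist_force: [0.7, -0.3, 0.2]
grip_width: 0.0599
```

```bash
python3 - <<'E'
from h import *
save("wrist","w1"); save("top","t1"); s=r.get_state(); print(s["tcp_pos"],s["joint_pos"],s["tool_rot"],s["t"])
E
```

```text
[0.43092471 0.30310081 0.20515493] [ 2.27541341e+01 -2.58452267e+00  1.07210693e+02  5.06231608e-02
  7.53945713e+01  5.74185211e+01] [-99.62596493  89.94680469 135.69687402] 2.75
```

View pics/w1.png

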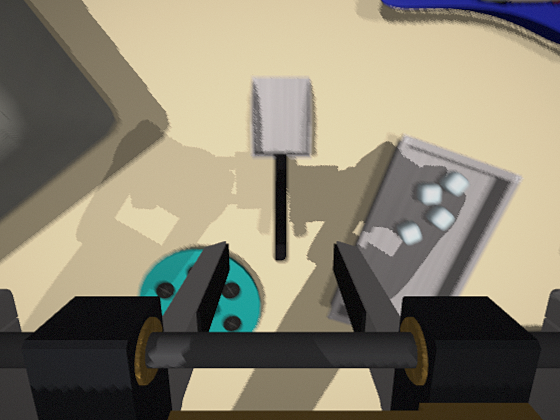

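View pics/t1.png

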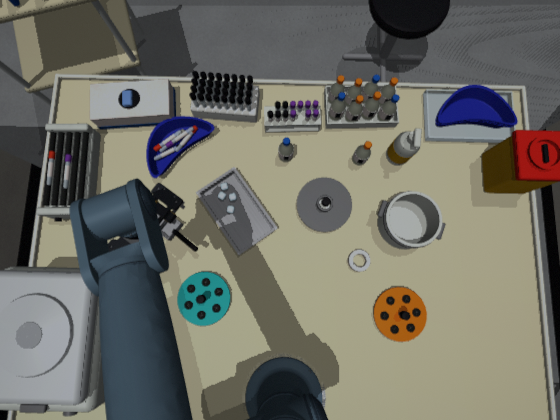

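```bash
python3 - <<'E'
from h import *
im=ld("w1")["img"]
cv2.imwrite('pics/c_w1.png',cv2.resize(im[60:280,190:370],None,fx=2.7,fy=2.7,interpolation=cv2.INTER_CUBIC))
cv2.imwrite('pics/c_w1p.png',cv2.resize(im[120:330,320:540],None,fx=2.7,fy=2.7,interpolation=cv2.INTER_CUBIC))
E
```

```text
(no output)
```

View pics/c_w1.png

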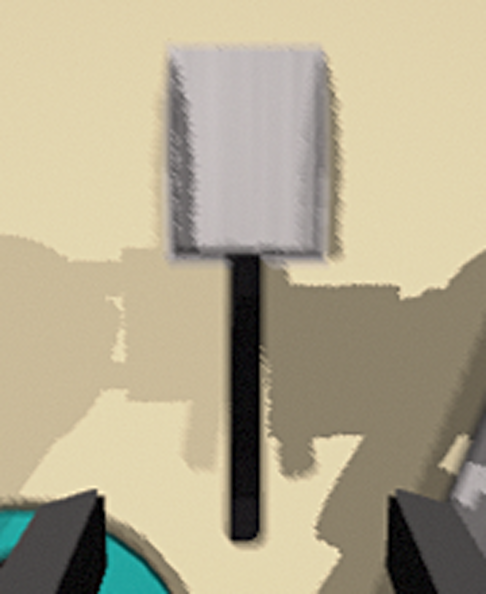

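View pics/c_w1p.png

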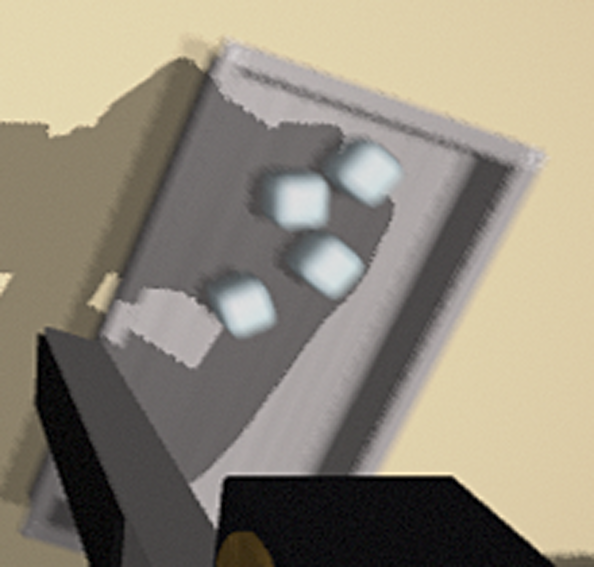

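```bash
python3 - <<'E'
from h import *
w=ld("w1")
def T(p,z,o,k=2.7): return atz(w,o[0]+(p[0]+.5)/k-.5,o[1]+(p[1]+.5)/k-.5,z)
o=(190,60)
l=T((172,48),.010,o);rr=T((324,48),.010,o)
l0=T((180,48),.001,o);r0=T((318,48),.001,o)
print("lip",(l0+r0)/2,np.linalg.norm(l-rr),np.linalg.norm(l0-r0))
bl=T((170,257),.034,o);br=T((326,257),.034,o); print("backtop",(bl+br)/2,np.linalg.norm(bl-br))
hs=T((245,257),.036,o);he=T((244,540),.080,o); print(hs,he)
v=(l0+r0)/2-he; print("yaw",np.degrees(np.arctan2(v[1],v[0])),np.linalg.norm(v[:2]))
v=(l0-r0); print("yaw",np.degrees(np.arctan2(v[1],v[0]))-90)
v=hs-he; print("yaw",np.degrees(np.arctan2(v[1],v[0])),np.linalg.norm(v[:2]))
o=(320,120)
A=T((230,45),.029,o);B=T((540,155),.029,o);C=T((30,528),.029,o)
print("pan",(B+C)/2,A,B,C); v=A-C;print(np.degrees(np.arctan2(v[1],v[0])),np.linalg.norm(v),np.linalg.norm(A-B)); v=A-B;print(np.degrees(np.arctan2(v[1],v[0]))-90)
P=(B+C)/2;a=np.radians(36.6);Rm=np.array([[np.cos(a),np.sin(a)],[-np.sin(a),np.cos(a)]])
for p in[(368,170),(298,198),(328,263),(245,303)]:
    q=T(p,.020,o); print("ice",q.round(4),(Rm@(q-P)[:2]).round(4))
# TCP forecast
print("tcp px",proj(w,r.get_state()["tcp_pos"]))
E
```

```text
lip [0.49976935 0.39776332 0.001     ] 0.05878904711937756 0.05465794318277763
backtop [0.45439563 0.33361107 0.034     ] 0.05993010850468224
[0.4535796  0.33444853 0.036     ] [0.39745577 0.25479171 0.08      ]
yaw 54.411670551916096 0.17580941101836944
yaw 55.025416144925885
yaw 54.83261641229174 0.09744276419169058
pan [0.52117426 0.15474427 0.029     ] [0.56978421 0.27549524 0.029     ] [0.64950683 0.16764653 0.029     ] [0.39284169 0.141842   0.029     ]
37.065514549301454 0.22174724416605193 0.1341157740005138
36.47210608517223
ice [0.5938 0.1971 0.02  ] [ 0.0836 -0.0092]
ice [0.5648 0.2031 0.02  ] [0.0639 0.0129]
ice [0.5618 0.1711 0.02  ] [ 0.0424 -0.0111]
ice [0.5245 0.1755 0.02  ] [0.0151 0.0146]
tcp px (np.float64(278.9745756448831), np.float64(254.8303614851083))
```

Emit:
{"api": "arm_command", "payload": {"increments": [[[0,0,-0.04,0,0,0],[0,0,-0.04,0,0,0],[0,0,-0.04,0,0,0],[0,0,-0.03,0,0,0],[0,0,-0.015,0,0,0],[0,0,0,0,0,0]]]}}

```text
t: 3.5
tcp_pos: [0.4315, 0.2992, 0.0399]
tool_rot: [-30.8, 89.9, -155.8]
wrist_force: [-0.9, 0.6, 0.6]
grip_width: 0.0604
```

Emit:
{"api": "arm_command", "payload": {"increments": [[[0,0.0015,-0.007,0,0,0],[0,0,0,0,0,0]]]}}

```text
t: 3.75
tcp_pos: [0.4323, 0.3016, 0.034]
tool_rot: [149.0, 89.9, 24.1]
wrist_force: [0.4, 0.1, 0.2]
grip_width: 0.0598
```

Emit:
{"api": "arm_command", "payload": {"increments": [[[0,0,0,0,0,0],[0,0,0,0,0,0],[0,0,0,0,0,0],[0,0,0,0,0,0]]], "jaw": 0, "squeeze": 60}}

```text
t: 4.25
tcp_pos: [0.4319, 0.3013, 0.0335]
tool_rot: [156.3, 90.0, 31.3]
wrist_force: [0.1, -0.4, 0.4]
grip_width: 0.0235
```

```bash
python3 - <<'E'
from h import *
save("wrist","w2"); s=r.get_state(); print(s["tcp_pos"],s["joint_pos"],s["wrist_force"],s["grip_width"],s["t"])
E
```

```text
[0.43191241 0.30130141 0.03348203] [2.25529192e+01 1.08862587e+01 1.13018485e+02 1.32776015e-03
 5.60949550e+01 5.75173935e+01] [ 0.14841499 -0.59041066 -0.42192812] 0.019736694228123856 4.3
```

View pics/w2.png

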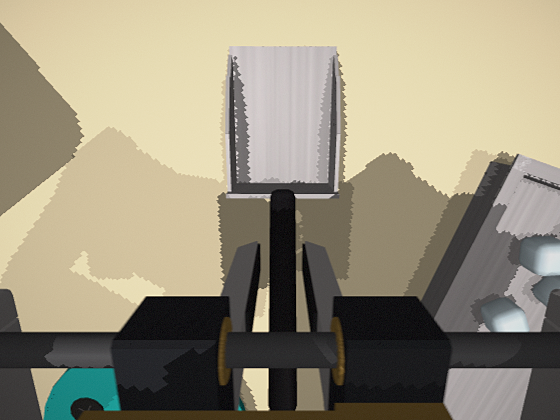

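Emit:
{"api": "arm_command", "payload": {"increments": [[[0,0,0,0,0,0],[0,0,0,0,0,0],[0,0,0.01,0,0,0],[0,0,0.025,0,0,0],[0,0,0.025,0,0,0],[0,0,0.025,0,0,0],[-0.0025,-0.0375,0,0,0,-3],[-0.0025,-0.0375,0,0,0,-3],[-0.0025,-0.0375,0,0,0,-3],[-0.0025,-0.0375,0,0,0,-3],[-0.0025,-0.0375,0,0,0,-3],[-0.0025,-0.0375,0,0,0,-3],[0,0,0,0,0,0],[0,0,0,0,0,0]]]}}

```text
t: 6.05
tcp_pos: [0.417, 0.0766, 0.1188]
tool_rot: [176.2, 90.0, 33.2]
wrist_force: [-0.2, -0.1, -1.2]
grip_width: 0.0134
```

```bash
python3 - <<'E'
from h import *
save("wrist","w3");save("top","t3"); save("scene","s3");s=r.get_state(); print(s["tcp_pos"],s["joint_pos"],s["wrist_force"],s["torque"],s["grip_width"],s["t"])
w=ld("w3"); o=np.array([.5213,.1537]);a=np.radians(36.7);c,n=np.cos(a),np.sin(a)
for p in[(.108,.063),(.108,-.063),(-.108,.063),(-.108,-.063)]: print(np.round(proj(w,[o[0]+p[0]*c-p[1]*n,o[1]+p[0]*n+p[1]*c,.029]),1))
E
```

```text
[0.41686958 0.07712129 0.11852958] [-4.92747725e+00 -1.20575971e+01  1.25321395e+02  9.61394790e-03
  6.67380398e+01  4.79326708e+01] [ 0.33155918  0.1136541  -0.9737191 ] [-0.03867096  0.0726244   0.05528718] 0.01342987801447387 6.2
[ 186.4 -141.5]
[ 381.7 -140.1]
[204.8 187.3]
[359.  188.2]
```

View pics/w3.png

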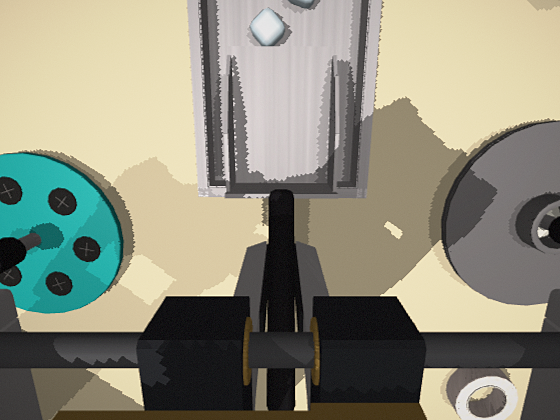

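View pics/s3.png

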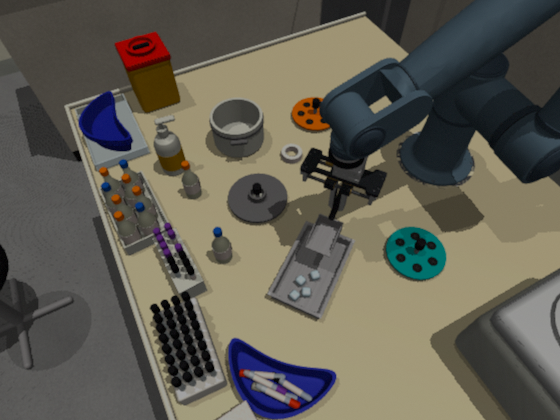

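Emit:
{"api": "arm_command", "payload": {"increments": [[[0,-0.0005,-0.035,0,0,0],[0,0,-0.025,0,0,0],[0,0,-0.013,0,0,0],[0,0,-0.005,0,0,0],[0,0,0,0,0,0]]]}}

```text
t: 6.82
tcp_pos: [0.4173, 0.076, 0.0409]
tool_rot: [141.0, 90.0, -1.9]
wrist_force: [-0.1, 0.5, -0.4]
grip_width: 0.0131
```

```bash
python3 - <<'E'
from h import *
save("wrist","w4"); s=r.get_state(); print(s["tcp_pos"],s["wrist_force"],s["torque"],s["grip_width"],s["t"])
E
```

```text
[0.41759869 0.07588063 0.04116539] [ 0.18118848 -0.7958433  -0.42879304] [-0.06330536  0.02405779 -0.04738603] 0.013819714267853984 6.875
```

View pics/w4.png

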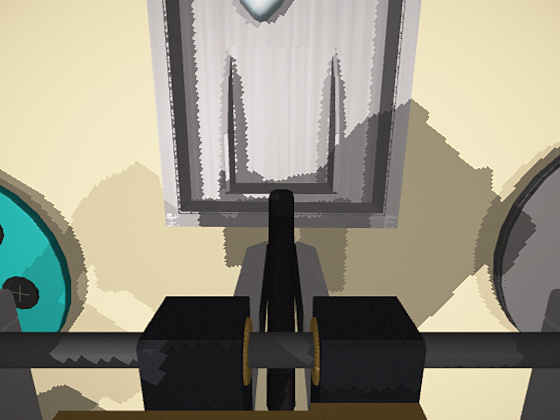

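Emit:
{"api": "arm_command", "payload": {"increments": [[[0,0,0,-1.2,1.6,0],[0,0,-0.0015,0,0,0],[0,0,0,0,0,0]]]}}

```text
t: 7.25
tcp_pos: [0.4179, 0.0759, 0.0395]
tool_rot: [1.9, 88.1, -141.0]
wrist_force: [-0.0, -0.2, 1.9]
grip_width: 0.0135
```

Emit:
{"api": "arm_command", "payload": {"increments": [[[0.008,0.006,0,0,0,0],[0.008,0.006,0,0,0,0],[0.008,0.006,0,0,0,0],[0.008,0.006,0,0,0,0],[0.008,0.006,0,0,0,0],[0.008,0.006,0,0,0,0],[0.008,0.006,0,0,0,0],[0,0,0,0,0,0]]]}}

```text
t: 8.25
tcp_pos: [0.4742, 0.1186, 0.0391]
tool_rot: [0.7, 88.1, -142.2]
wrist_force: [1.3, 0.1, 0.9]
grip_width: 0.0134
```

```bash
python3 - <<'E'
from h import *
save("wrist","w5");save("top","t5",(180,150,300,270),5); s=r.get_state(); print(s["tcp_pos"],s["wrist_force"],s["torque"],s["grip_width"],s["t"])
E
```

```text
[0.47361274 0.11821877 0.03901853] [1.91921026 0.35593785 1.78121936] [ 0.34312078 -0.41287354 -0.06369205] 0.013373987743493645 8.35
```

View pics/w5.png

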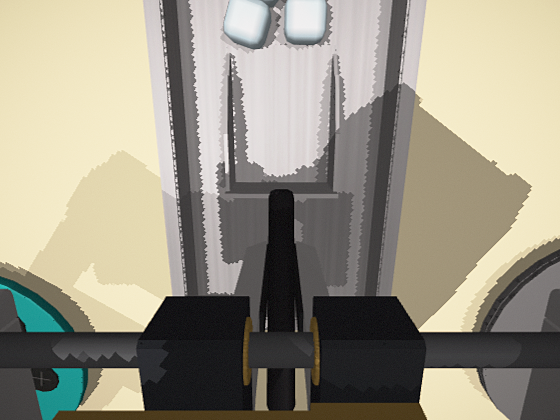

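View pics/t5.png

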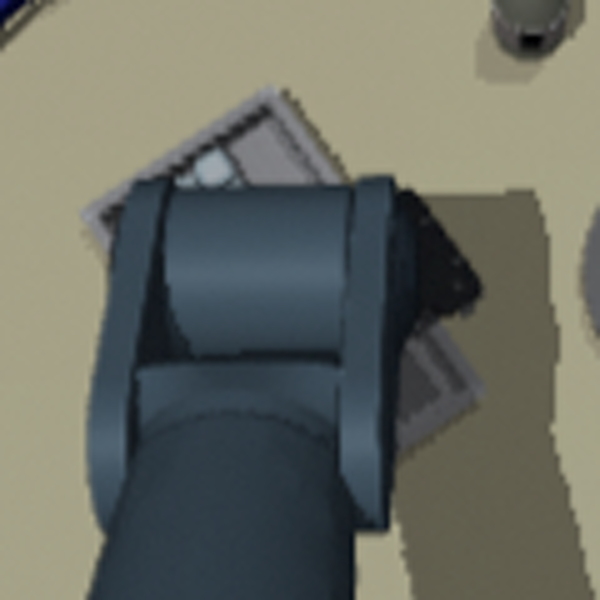

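Emit:
{"api": "arm_command", "payload": {"increments": [[[0.004,0.003,0,0,0,0],[0.004,0.003,0,0,0,0],[0.004,0.003,0,0,0,0],[0.004,0.003,0,0,0,0],[0,0,0,0,0,0]]]}}

```text
t: 8.98
tcp_pos: [0.4894, 0.1301, 0.039]
tool_rot: [0.2, 88.1, -142.8]
wrist_force: [-0.8, -0.5, 2.6]
grip_width: 0.0134
```

```bash
python3 - <<'E'
from h import *
save("wrist","w6");s=r.get_state(); print(s["tcp_pos"],s["tool_rot"],s["wrist_force"],s["torque"],s["grip_width"],s["t"])
E
```

```text
[0.48943179 0.13012602 0.03896875] [   0.30641251   88.08018765 -142.65957285] [0.30996358 0.06081338 2.54053621] [ 0.20504639 -0.28312565 -0.01861484] 0.013578924478426574 9.025
```

View pics/w6.png

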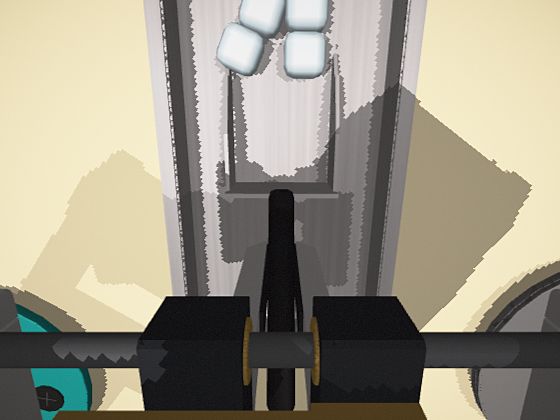

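Emit:
{"api": "arm_command", "payload": {"increments": [[[-0.005,-0.0037,0,0,0,0],[-0.0048,0.0064,0,0,0,0],[0,0,0,0,0,0],[0.004,0.003,0,0,0,0],[0.004,0.003,0,0,0,0],[0,0,0,0,0,0]]]}}

```text
t: 9.78
tcp_pos: [0.4874, 0.1389, 0.0389]
tool_rot: [-0.7, 88.0, -143.6]
wrist_force: [0.0, -1.1, 2.5]
grip_width: 0.0138
```

```bash
python3 - <<'E'
from h import *
save("wrist","w7");s=r.get_state(); print(s["tcp_pos"],s["tool_rot"],s["wrist_force"],s["torque"],s["grip_width"],s["t"])
E
```

```text
[0.48738554 0.13887682 0.03886255] [  -0.50794405   88.03774819 -143.45573502] [-1.34354046 -0.25607028  2.84622361] [ 0.17684015 -0.20012294 -0.01767014] 0.013714811078615195 9.825
```

View pics/w7.png

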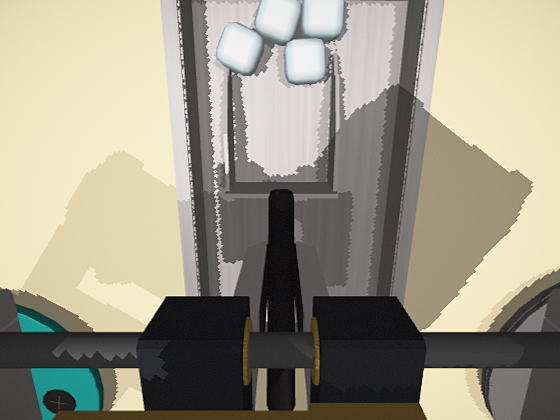

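Emit:
{"api": "arm_command", "payload": {"increments": [[[-0.0056,-0.0042,0,0,0,0],[-0.0056,-0.0042,0,0,0,0],[-0.005,0.0068,0,0,0,0],[-0.005,0.0068,0,0,0,0],[0,0,0,0,0,0]]]}}

```text
t: 10.45
tcp_pos: [0.4654, 0.1442, 0.039]
tool_rot: [-0.3, 88.0, -143.3]
wrist_force: [-0.0, -1.1, 3.2]
grip_width: 0.0135
```

```bash
python3 - <<'E'
from h import *
save("wrist","w8");s=r.get_state(); print(s["tcp_pos"],s["tool_rot"],s["wrist_force"],s["torque"],s["grip_width"],s["t"])
E
```

```text
[0.46550229 0.14407371 0.03898877] [  -0.68663626   87.97411437 -143.59921028] [-0.47800923 -0.66460171  2.14533973] [ 0.01662643 -0.27375179 -0.14455363] 0.013417831815440316 10.5
```

View pics/w8.png

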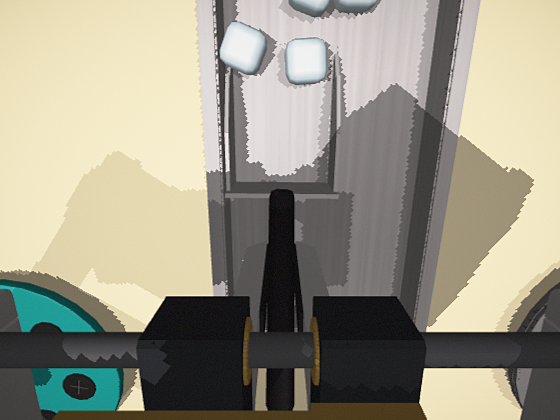

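Emit:
{"api": "arm_command", "payload": {"increments": [[[0.0044,0.0033,0,0,0,0],[0.0044,0.0033,0,0,0,0],[0.0044,0.0033,0,0,0,0],[0.0044,0.0033,0,0,0,0],[0.0044,0.0033,0,0,0,0],[0,0,0,0,0,0]]]}}

```text
t: 11.25
tcp_pos: [0.4877, 0.1605, 0.0388]
tool_rot: [-1.5, 87.9, -144.4]
wrist_force: [-2.0, -0.0, 3.5]
grip_width: 0.0136
```

```bash
python3 - <<'E'
from h import *
save("wrist","w9");s=r.get_state(); print(s["tcp_pos"],s["tool_rot"],s["wrist_force"],s["torque"],s["grip_width"],s["t"])
E
```

```text
[0.48772197 0.16043922 0.03880244] [  -1.35010668   87.95690381 -144.28705769] [-1.52646689 -0.36887994  3.46296468] [ 0.03382802 -0.1347989   0.04703514] 0.013427014847898159 11.3
```

View pics/w9.png

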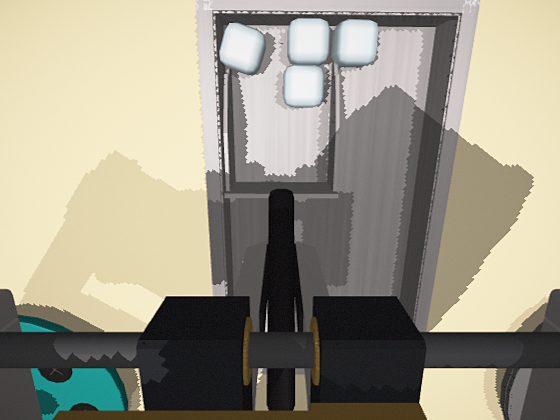

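Emit:
{"api": "arm_command", "payload": {"increments": [[[0.0032,0.0024,0,0,0,0],[0.0028,0.0021,0,0,0,0],[0,0,0,0,0,0]]]}}

```text
t: 11.68
tcp_pos: [0.4903, 0.1635, 0.0378]
tool_rot: [-4.1, 87.4, -147.0]
wrist_force: [-11.1, -6.3, 8.9]
grip_width: 0.0133
```

```bash
python3 - <<'E'
from h import *
save("wrist","w10");s=r.get_state(); print(s["tcp_pos"],s["tool_rot"],s["wrist_force"],s["torque"],s["grip_width"],s["t"])
E
```

```text
[0.49030873 0.16343205 0.03781923] [  -4.12042604   87.4384232  -147.04866423] [-10.44700033  -7.08874122   9.51036447] [-1.08080551  1.47889452 -0.14003131] 0.013531347260765327 11.725
```

View pics/w10.png

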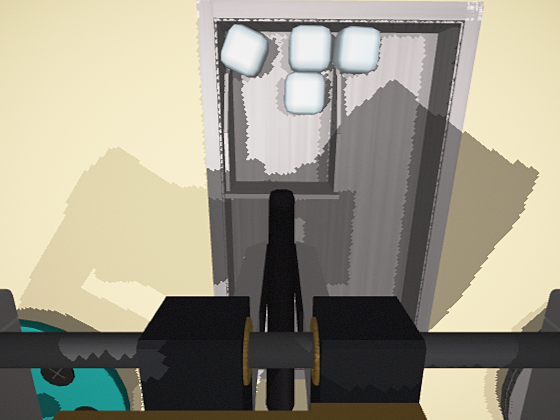

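Emit:
{"api": "arm_command", "payload": {"increments": [[[-0.004,-0.003,0.001,0,0,0],[-0.004,-0.003,0.001,3,-4,0],[0,0,0.001,3,-4,0],[0,0,0.001,3,-4,0],[0,0,0.001,3,-4,0],[0,0,0,3,-4,0],[0,0,0,0,0,0]]]}}

```text
t: 12.6
tcp_pos: [0.4837, 0.1583, 0.0423]
tool_rot: [-179.8, 67.2, 37.1]
wrist_force: [0.4, 0.1, -1.0]
grip_width: 0.0134
```

```bash
python3 - <<'E'
from h import *
save("wrist","w11");save("scene","s11",(240,200,390,350),4);s=r.get_state(); print(s["tcp_pos"],s["tool_rot"],s["joint_pos"],s["wrist_force"],s["torque"],s["grip_width"],s["t"])
E
```

```text
[0.48573325 0.15867708 0.04373914] [179.88525411  67.08892976  36.91537879] [ -2.80643582  -3.40847575 129.81594075  23.81776924  38.0298199
  33.28515299] [ 0.32506542  0.06357107 -0.46560534] [-0.20543733  0.28028497 -0.00052124] 0.01331860760373536 12.7
```

View pics/w11.png

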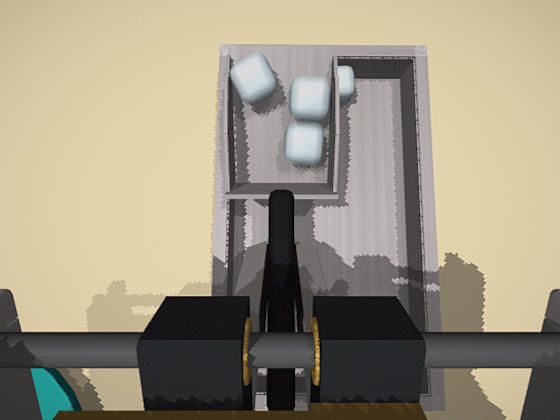

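View pics/s11.png

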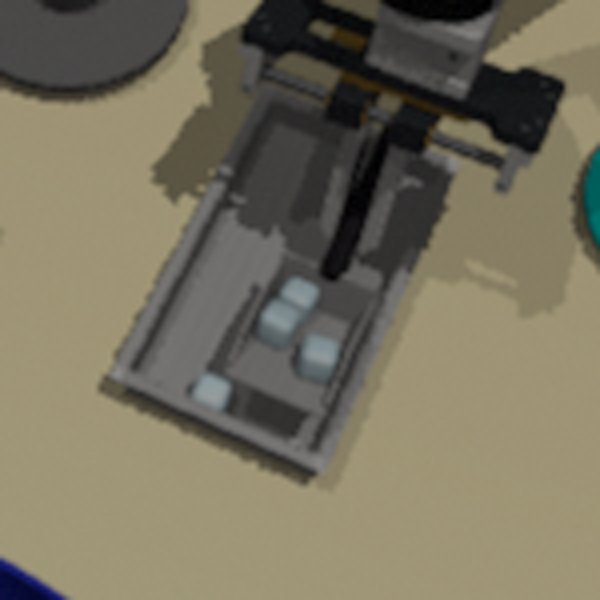

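Emit:
{"api": "arm_command", "payload": {"increments": [[[0,0,0.015,3,-4,0],[0,0,0.03,0,0,0],[0,0,0.03,0,0,0],[0,0,0.03,0,0,0],[0,0,0.03,0,0,0],[0,0,0.015,0,0,0],[0,0,0,0,0,0]]]}}

```text
t: 13.58
tcp_pos: [0.4866, 0.1588, 0.1949]
tool_rot: [179.7, 61.9, 36.7]
wrist_force: [0.1, -0.6, -1.1]
grip_width: 0.0137
```

```bash
cat >> h.py <<'E'
def rect(d,cx,cy,z,half=.12,n=400):
    # world plane -> image; out rows: x decreasing downwards, cols: y decreasing rightwards
    X=cx+half-(np.arange(n)+.5)/n*2*half; Y=cy+half-(np.arange(n)+.5)/n*2*half
    xx,yy=np.meshgrid(X,Y,indexing='ij')
    P=np.stack([xx,yy,np.full_like(xx,z)],-1)@d["R"].T+d["t"]
    return cv2.remap(d["img"],(d["f"]*P[...,0]/P[...,2]+d["cx"]).astype('f4'),(d["f"]*P[...,1]/P[...,2]+d["cy"]).astype('f4'),cv2.INTER_CUBIC)
E
python3 - <<'E'
from h import *
save("wrist","w12");s=r.get_state(); print(s["tcp_pos"],s["tool_rot"],s["joint_pos"],s["wrist_force"],s["torque"],s["grip_width"],s["t"])
a=rect(ld("t3"),.497,-.339,.105);b=rect(ld("s3"),.497,-.339,.105)
for m in(a,b):
    cv2.circle(m,(200,200),130,(0,0,255),1);cv2.circle(m,(200,200),115,(0,255,0),1)
cv2.imwrite('pics/rt.png',np.hstack([a,b]))
E
```

```text
[0.48573241 0.1588218  0.19345183] [179.86328805  62.05311715  36.92115021] [ -4.95847012 -21.67524985 127.93230901  22.63289492  54.38868813
  37.83652217] [-0.00767636 -0.48895856 -1.69088551] [-0.25450843  0.37989598 -0.00671019] 0.013011443477322793 13.625
```

View pics/w12.png

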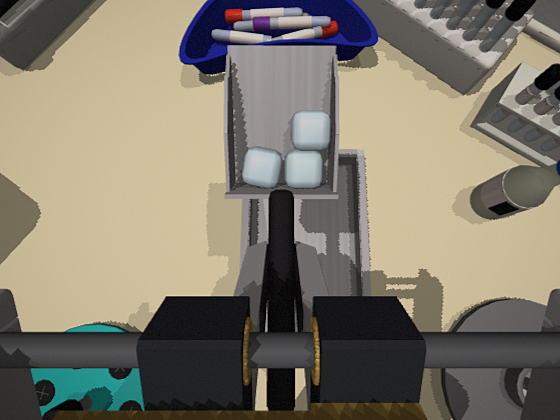

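View pics/rt.png

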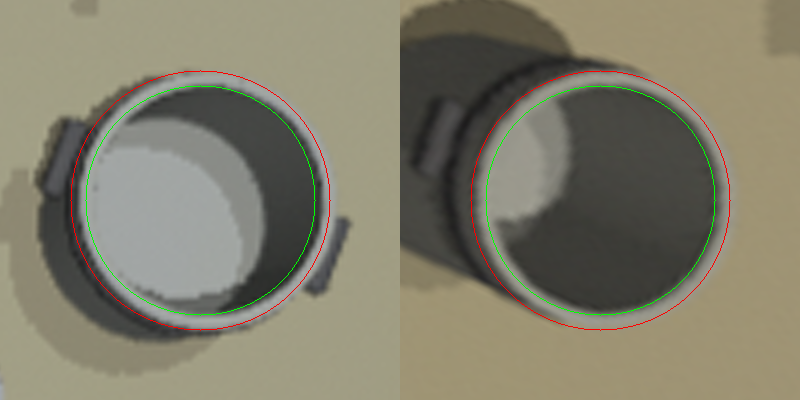

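```bash
cat > kin.py <<'E'
import numpy as np
from scipy.optimize import least_squares
from scipy.spatial.transform import Rotation as Ro
D=[([-81.134,14.0758,89.3054,0,76.7038,-9.975],(.20985,-.61472,.20462),[-99.6229,89.915,99.2187]),
([22.754,-2.5845,107.2107,.05,75.3946,57.4185],(.43092,.30310,.20515),[-99.626,89.9468,135.697]),
([22.5529,10.886,113.0185,0,56.095,57.5174],(.43191,.30130,.03348),None),
([-4.9275,-12.0576,125.3214,.0096,66.738,47.9327],(.41687,.07712,.11853),None),
([-2.80644,-3.4085,129.8159,23.8178,38.0298,33.2852],(.48573,.15868,.04374),[179.885,67.089,36.915]),
([-4.9585,-21.6752,127.9325,22.6329,54.3887,37.8365],(.48573,.15882,.19345),[179.863,62.053,36.921])]
lo=np.array([-179.41,-58.25,7.25,-54.29,11.92,-157.13]);hi=np.array([179.41,129.5,145.43,234.29,165.04,157.13])
def fk(q,p,s4=-1,s6=1):
    a1,d,h,L1,e,L2,L3=p; q=np.radians(q)
    z=lambda a:Ro.from_euler('z',a); y=lambda a:Ro.from_euler('y',a)
    R=z(q[0]);t=R.apply([a1,d,h]);R=R*y(q[1]);t=t+R.apply([0,0,L1]);R=R*y(q[2]);t=t+R.apply([e,0,L2])
    R=R*z(s4*q[3])*y(q[4]);t=t+R.apply([0,0,L3]);R=R*z(s6*q[5]);return t,R
def fit():
    best=None
    for s4 in(1,-1):
        f=lambda p:np.concatenate([fk(q,p,s4)[0]-np.array(t) for q,t,_ in D])
        r=least_squares(f,[0,.11,.3,.4,0,.4,.25])
        if best is None or r.cost<best[0]: best=(r.cost,s4,r.x,np.abs(r.fun).max())
    return best
E
python3 - <<'E'
from kin import *
b=fit();print(b)
for q,t,rot in D:
    if rot:
        R=fk(q,b[2],b[1])[1].as_matrix();M=Ro.from_euler('xyz',rot,degrees=True).as_matrix()
        print("approach",R[:,2].round(3),M[:,0].round(3),"jaw",M[:,1].round(3),"Rx",R[:,0].round(3),"Ry",R[:,1].round(3))
E
```

```text
(np.float64(4.504423994759975e-11), 1, array([-1.49556685e-06,  1.12601987e-01,  2.73502325e-01,  4.19793968e-01,
        6.62018012e-02,  5.68799953e-01,  2.80031164e-01]), np.float64(3.989353184796762e-06))
approach [-0.     0.001 -1.   ] [-0.     0.001 -1.   ] jaw [ 0.323 -0.946 -0.001] Rx [-0.323  0.946  0.001] Ry [0.946 0.323 0.   ]
approach [-0.001  0.001 -1.   ] [-0.001  0.001 -1.   ] jaw [ 0.822 -0.569 -0.001] Rx [-0.822  0.569  0.001] Ry [0.569 0.822 0.   ]
approach [ 0.311  0.234 -0.921] [ 0.311  0.234 -0.921] jaw [ 0.602 -0.798  0.001] Rx [-0.602  0.798 -0.001] Ry [0.735 0.555 0.389]
approach [ 0.375  0.282 -0.883] [ 0.375  0.282 -0.883] jaw [ 0.602 -0.798  0.001] Rx [-0.602  0.798 -0.001] Ry [0.705 0.533 0.469]
```

```bash
cat >> kin.py <<'E'
_b=fit();P=_b[2];S4=_b[1]
def tgtR(psi,tau):
    p,t=np.radians([psi,tau]);u=np.array([np.cos(p),np.sin(p),0]);a=np.sin(t)*u-np.cos(t)*np.array([0,0,1.])
    j=np.array([np.sin(p),-np.cos(p),0]);return np.column_stack([-j,np.cross(a,-j),a])
def ik(t,R,q0):
    f=lambda q:np.concatenate([(fk(q,P,S4)[0]-t)*10,(Ro.from_matrix(R).inv()*fk(q,P,S4)[1]).as_rotvec()])
    s=least_squares(f,np.clip(q0,lo+.01,hi-.01),bounds=(lo,hi),x_scale=50.);return s.x,np.abs(s.fun).max()
def check(way,q0):
    "way: list of (n,x,y,z,psi,tau); first is the start with n=0"
    q=np.array(q0,float);cur=np.array(way[0][1:],float);worst=0
    for w in way[1:]:
        tg=np.array(w[1:],float)
        mx=0
        for i in range(1,w[0]+1):
            c=cur+(tg-cur)*i/w[0];qn,e=ik(c[:3],tgtR(c[3],c[4]),q);mx=max(mx,np.abs(qn-q)[:3].max(),np.abs(qn-q).max()*.82);q=qn
            if e>1e-3: print("UNREACHED",c,e)
        print(w,"q",q.round(1),"maxstep",round(mx,1));cur=tg
    return q
E
cat > p1.py <<'E'
from kin import *
q0=[ -4.95847012,-21.67524985,127.93230901,22.63289492,54.38868813,37.83652217]
c=np.array([.4965,-.3407])
for psi in(-45,-60,-75):
    u=np.array([np.cos(np.radians(psi)),np.sin(np.radians(psi))])
    def T(tau,al,zl):
        t=np.radians(tau);x=.118*np.cos(t)+.034*np.sin(t);z=.118*np.sin(t)-.034*np.cos(t)
        p=c+(al-x)*u;return (round(p[0],4),round(p[1],4),round(zl-z,4),psi,tau)
    print(psi)
    way=[(0,.4857,.1588,.1935,36.9,28),(12,*T(25,-.03,.20)),(3,*T(0,-.03,.14)),(4,*T(-30,-.03,.125)),(3,*T(-55,-.03,.115))]
    check(way,q0)
E
python3 p1.py
```

```text
-45
(12, np.float64(0.3895), np.float64(-0.2337), np.float64(0.1809), -45, 25) q [-45.4 -30.9 134.6   0.2  51.3  89.5] maxstep 4.2
(3, np.float64(0.3918), np.float64(-0.236), np.float64(0.174), -45, 0) q [-45.3 -11.  118.3   0.   72.8  89.7] maxstep 6.6
(4, np.float64(0.415), np.float64(-0.2592), np.float64(0.2134), -45, -30) q [-4.520e+01  1.250e+01  9.430e+01 -1.000e-01  1.032e+02  8.980e+01] maxstep 6.3
(3, np.float64(0.4471), np.float64(-0.2913), np.float64(0.2312), -45, -55) q [-45.2  33.   74.5  -0.2 127.5  89.8] maxstep 7.1
-60
(12, np.float64(0.4208), np.float64(-0.2097), np.float64(0.1809), -60, 25) q [-33.9 -23.4 129.8 -13.7  51.7 122.6] maxstep 5.9
(3, np.float64(0.4225), np.float64(-0.2125), np.float64(0.174), -60, 0) q [-40.5  -8.6 116.2   0.   72.5 109.5] maxstep 5.7
(4, np.float64(0.4389), np.float64(-0.2409), np.float64(0.2134), -60, -30) q [-45.8  12.2  94.6   7.2 102.3 103.9] maxstep 6.2
(3, np.float64(0.4616), np.float64(-0.2802), np.float64(0.2312), -60, -55) q [-48.4  31.7  76.4  11.8 125.8 103.7] maxstep 6.7
-75
(12, np.float64(0.4573), np.float64(-0.1945), np.float64(0.1809), -75, 25) q [-25.7 -13.4 122.3 -22.7  56.3 149.6] maxstep 8.2
(3, np.float64(0.4582), np.float64(-0.1977), np.float64(0.174), -75, 0) q [-36.4  -4.7 112.6   0.   72.1 128.6] maxstep 7.5
(4, np.float64(0.4667), np.float64(-0.2294), np.float64(0.2134), -75, -30) q [-46.4  11.8  95.1  14.1  99.7 117.7] maxstep 5.7
(3, np.float64(0.4784), np.float64(-0.2732), np.float64(0.2312), -75, -55) q [-51.5  29.3  79.6  22.6 121.6 116.3] maxstep 6.0
```

Emit:
{"api": "arm_command", "payload": {"increments": [[[-0.004,-0.0164,0,0,0,-3.4],[-0.008,-0.0328,0,0,0,-6.8],[-0.008,-0.0328,0,0,0,-6.8],[-0.008,-0.0328,0,0,0,-6.8],[-0.008,-0.0328,0,0,0,-6.8],[-0.008,-0.0328,0,0,0,-6.8],[-0.008,-0.0328,0,0,0,-6.8],[-0.008,-0.0328,0,0,0,-6.8],[-0.008,-0.0328,0,0,0,-6.8],[-0.008,-0.0328,0,0,0,-6.8],[-0.008,-0.0328,0,0,0,-6.8],[-0.008,-0.0328,0,0,0,-6.8],[-0.004,-0.0164,0,0,0,-3.4],[0,0,0,0,0,0]]]}}

```text
t: 15.38
tcp_pos: [0.3888, -0.2351, 0.1924]
tool_rot: [179.9, 62.2, -44.8]
wrist_force: [-0.6, 0.1, -1.5]
grip_width: 0.0135
```

```bash
python3 - <<'E'
from h import *
save("wrist","w13");save("scene","s13",(150,40,350,190),4);s=r.get_state(); print(s["tcp_pos"],s["tool_rot"],s["joint_pos"],s["wrist_force"],s["grip_width"],s["t"])
E
```

```text
[ 0.38926207 -0.23438899  0.19284742] [179.8712797   62.10301311 -44.71223982] [-45.69396766 -33.96692458 135.78880433   0.59710485  50.28614058
  88.62208898] [ 0.31798487  0.03318915 -0.93683376] 0.013624667333573853 15.475
```

View pics/w13.png

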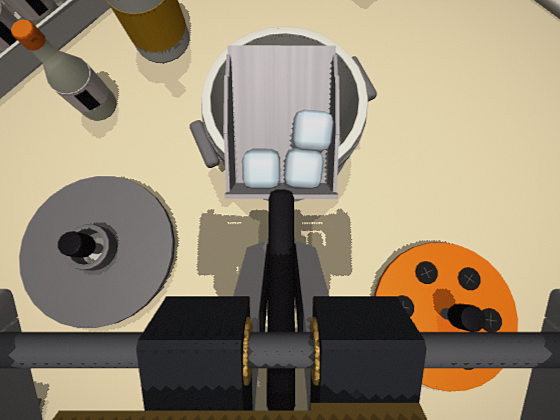

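View pics/s13.png

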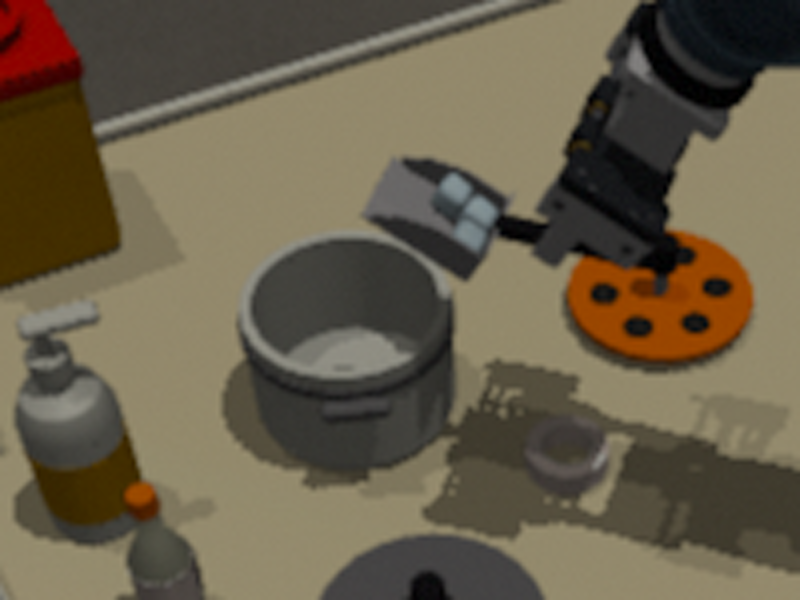

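Emit:
{"api": "arm_command", "payload": {"increments": [[[0.0005,-0.0005,-0.005,4.95,4.95,0],[0.0005,-0.0005,-0.005,4.95,4.95,0],[0.0005,-0.0005,-0.005,4.95,4.95,0],[0.0005,-0.0005,-0.004,4.95,4.95,0],[0.0046,-0.0046,0.0095,5.3,5.3,0],[0.0046,-0.0046,0.0095,5.3,5.3,0],[0.007,-0.007,0.0075,5.3,5.3,0],[0.007,-0.007,0.0075,5.3,5.3,0],[0.0092,-0.0092,0.007,5.3,5.3,0],[0.0092,-0.0092,0.007,5.3,5.3,0],[0.0103,-0.0103,0.0045,5.3,5.3,0],[0.0103,-0.0103,0.0045,5.3,5.3,0],[0,0,0,0,0,0],[0,0,0,0,0,0]]]}}

```text
t: 17.23
tcp_pos: [0.4541, -0.2986, 0.2323]
tool_rot: [-0.5, 30.2, 134.9]
wrist_force: [0.7, 0.5, -1.3]
grip_width: 0.0136
```

```bash
python3 - <<'E'
from h import *
save("wrist","w14");save("scene","s14",(150,40,350,190),4);s=r.get_state(); print(s["tcp_pos"],s["tool_rot"],s["joint_pos"],s["wrist_force"],s["grip_width"],s["t"])
E
```

```text
[ 0.45412402 -0.29867766  0.23346754] [ -0.48923584  30.2474349  134.87921214] [-45.23635098  36.81876972  70.77512494  -0.13467077 132.15854098
  89.36216187] [ 1.07496415  0.40284394 -1.28087971] 0.01369411007165192 17.325
```

View pics/w14.png

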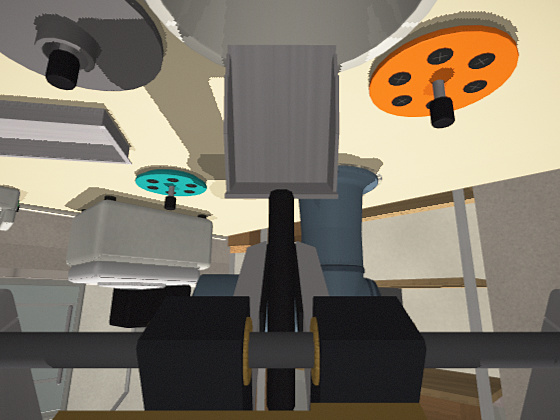

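View pics/s14.png

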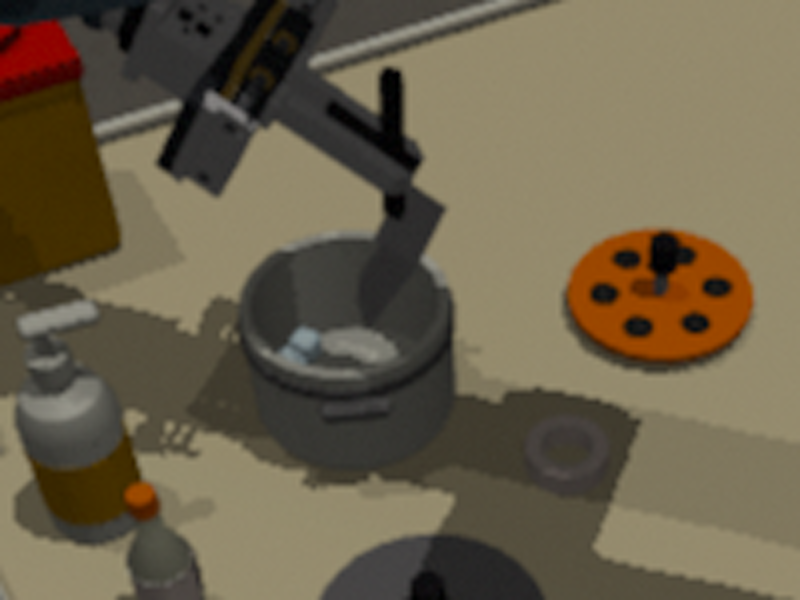

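Emit:
{"api": "arm_command", "payload": {"increments": [[[-0.0103,0.0103,0.005,-5.3,-5.3,0],[-0.0103,0.0103,0.005,-5.3,-5.3,0],[-0.0092,0.0092,0,-5.3,-5.3,0],[-0.0092,0.0092,0,-5.3,-5.3,0],[-0.007,0.007,-0.005,-5.3,-5.3,0],[-0.007,0.007,-0.0075,-5.3,-5.3,0],[-0.0046,0.0046,-0.01,-5.3,-5.3,0],[-0.0046,0.0046,-0.01,-5.25,-5.25,0],[0.001,0.02,0,0,0,4],[0.003,0.045,0,0,0,8],[0.003,0.045,0,0,0,8],[0.003,0.045,0,0,0,8],[0.003,0.045,0,0,0,8],[0.003,0.045,0,0,0,8],[0.003,0.045,0,0,0,8],[0.003,0.045,0,0,0,8],[0.003,0.045,0,0,0,8],[0.003,0.045,0,0,0,8],[0.003,0.045,0,0,0,8],[0.003,0.045,0,0,0,8]]]}}

```text
t: 19.82
tcp_pos: [0.4256, 0.2807, 0.2107]
tool_rot: [-64.6, 89.9, 163.2]
wrist_force: [0.8, -1.2, -1.4]
grip_width: 0.0139
```

```bash
python3 - <<'E'
from h import *
save("top","t15");s=r.get_state(); print(s["tcp_pos"],s["tool_rot"],s["joint_pos"],s["wrist_force"],s["grip_width"],s["t"])
t=ld("t15")
a=rect(t,.4965,-.3407,.105)
b=rect(t,.5455,-.1065,.022);cv2.circle(b,(200,200),138,(0,0,255),1)
cv2.circle(a,(200,200),130,(0,0,255),1);cv2.circle(a,(200,200),115,(0,255,0),1)
cv2.imwrite('pics/rt15.png',np.hstack([a,b]))
E
```

```text
[0.4253637  0.28446654 0.2107638 ] [-106.40200931   89.72587109  121.81198153] [ 20.91043882  -5.07370549 108.96904561   0.27723457  76.15665985
  62.62999235] [-2.85668923  0.30945519 -0.20367137] 0.013533190771807813 19.875
```

View pics/rt15.png

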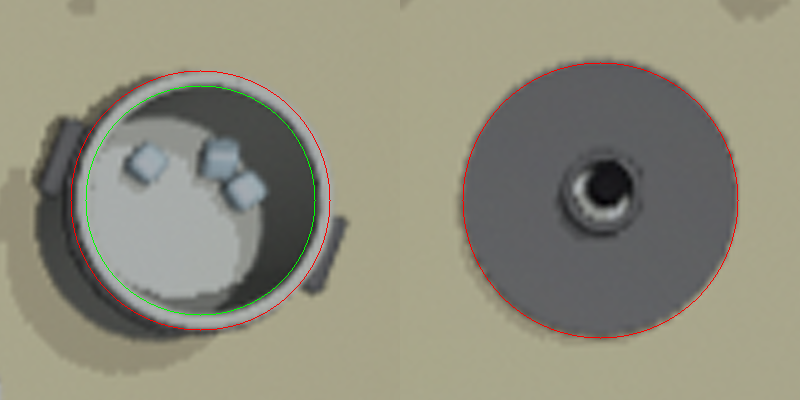

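View pics/t15.png

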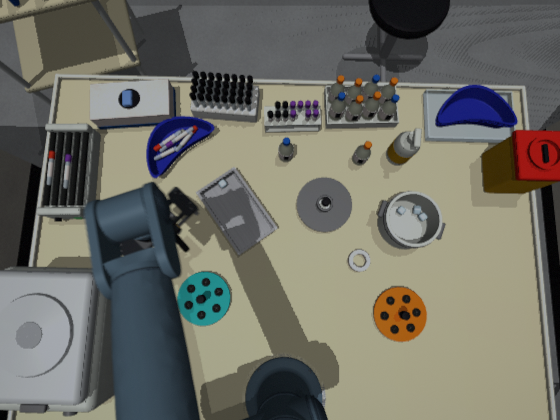

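Emit:
{"api": "arm_command", "payload": {"increments": [[[0.005,0.007,-0.02,0,0,3],[0.005,0.007,-0.04,0,0,3],[0,0,-0.045,0,0,0],[0,0,-0.04,0,0,0],[0,0,-0.02,0,0,0],[0,0,0,0,0,0]]]}}

```text
t: 20.62
tcp_pos: [0.4346, 0.2924, 0.0436]
tool_rot: [-44.5, 89.6, -171.0]
wrist_force: [0.6, 0.3, -0.9]
grip_width: 0.0136
```

```bash
python3 - <<'E'
from h import *
save("wrist","w16");s=r.get_state(); print(s["tcp_pos"],s["tool_rot"],s["joint_pos"],s["wrist_force"],s["torque"],s["grip_width"],s["t"])
E
```

```text
[0.43585126 0.29274093 0.04494594] [-55.70742946  89.80706214 177.79450358] [2.14611997e+01 9.63035880e+00 1.12993086e+02 9.17750475e-02
 5.75532993e+01 5.79099085e+01] [-0.38450053 -0.51789255 -0.5219    ] [-0.10831317  0.00242426  0.00293309] 0.013289972398527186 20.675
```

View pics/w16.png

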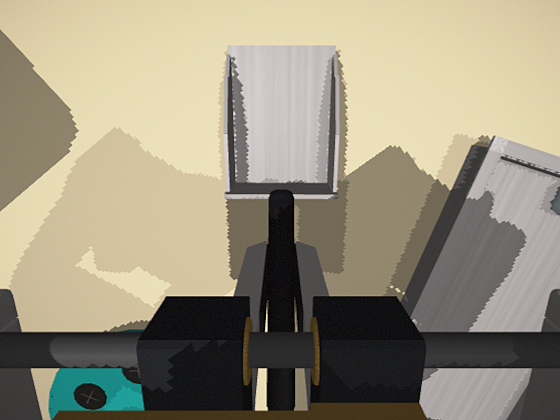

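Emit:
{"api": "arm_command", "payload": {"increments": [[[0,0,-0.006,0,0,0],[0,0,-0.004,0,0,0],[0,0,0,0,0,0]]]}}

```text
t: 21.05
tcp_pos: [0.4359, 0.2921, 0.0346]
tool_rot: [-60.2, 89.9, 173.2]
wrist_force: [0.5, 1.1, -1.4]
grip_width: 0.0132
```

Emit:
{"api": "arm_command", "payload": {"increments": [[[0,0,-0.0015,0,0,0],[0,0,0,0,0,0]]]}}

```text
t: 21.3
tcp_pos: [0.4361, 0.2921, 0.0331]
tool_rot: [-64.9, 89.9, 168.5]
wrist_force: [-0.7, 0.1, -0.6]
grip_width: 0.0139
```

Emit:
{"api": "arm_command", "payload": {"increments": [[[0,0,0,0,0,0],[0,0,0,0,0,0],[0,0,0,0,0,0],[0,0,0.01,0,0,0],[0,0,0.03,0,0,0],[0,0,0.05,0,0,0],[0,0,0.06,0,0,0]]], "jaw": 0.05, "squeeze": 40}}

```text
t: 22.18
tcp_pos: [0.4351, 0.2918, 0.1843]
tool_rot: [-50.2, 89.8, -176.8]
wrist_force: [0.1, 0.1, -0.0]
grip_width: 0.0499
```

```bash
python3 - <<'E'
from h import *
save("wrist","w17");s=r.get_state(); print(s["tcp_pos"],s["tool_rot"],s["joint_pos"],s["wrist_force"],s["torque"],s["grip_width"],s["t"])
E
```

```text
[0.44012041 0.29402312 0.19433225] [154.15320779  89.27689639  27.58285745] [ 2.14202592e+01 -2.13808603e+00  1.07947933e+02  8.09692913e-02
  7.34712433e+01  5.79680611e+01] [2.65658619 2.47628274 5.48569146] [ 0.08275713 -0.22311325 -0.00057879] 0.050106991478531336 22.225
```

View pics/w17.png

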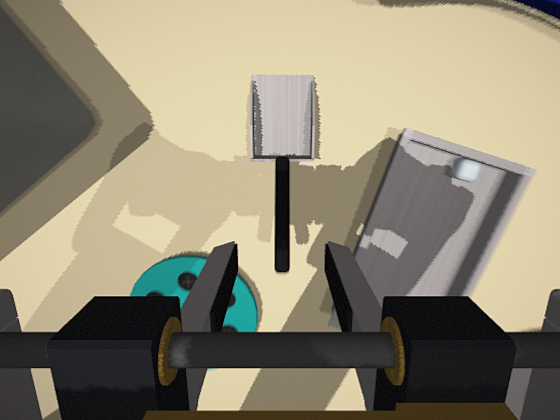

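Emit:
{"api": "arm_command", "payload": {"increments": [[[0.006,-0.022,0,0,0,0],[0.0122,-0.0443,0,0,0,0],[0.0122,-0.0443,0,0,0,0],[0.0122,-0.0443,0,0,0,0],[0.0122,-0.0443,0,0,0,0],[0.0122,-0.0443,0,0,0,0],[0.0122,-0.0443,0,0,0,0],[0.0122,-0.0443,0,0,0,0],[0.0122,-0.0443,0,0,0,0],[0.006,-0.022,0,0,0,0],[0,0,0,0,0,0],[0,0,0,0,0,0]]]}}

```text
t: 23.72
tcp_pos: [0.5452, -0.105, 0.1829]
tool_rot: [-70.5, 89.8, 162.9]
wrist_force: [0.2, 0.6, -0.4]
grip_width: 0.0501
```

```bash
python3 - <<'E'
from h import *
save("wrist","w18");s=r.get_state(); print(s["tcp_pos"],s["tool_rot"],s["joint_pos"],s["qd"].round(2),s["wrist_force"],s["grip_width"],s["t"])
w=ld("w18")
b=rect(w,.5455,-.1065,.070,.06);cv2.circle(b,(200,200),40,(0,0,255),1)
a=rect(w,.5455,-.1065,.042,.06);cv2.circle(a,(200,200),80,(0,0,255),1);cv2.circle(a,(200,200),60,(0,255,0),1)
cv2.imwrite('pics/rt18.png',np.hstack([a,b]))
E
```

```text
[ 0.54518819 -0.10482495  0.18287925] [-69.24068301  89.82904772 164.25404017] [-2.25750045e+01  2.73430302e+00  1.04298539e+02 -2.12407877e-02
  7.31368989e+01  1.39364641e+01] [ 0.16 -0.15 -0.01 -0.14 -0.02 -0.17] [ 0.31802041  0.92262535 -0.43239429] 0.05006934488341171 23.775
```

View pics/w18.png

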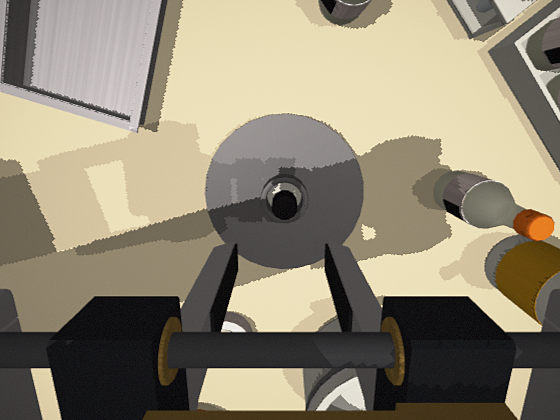

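View pics/rt18.png

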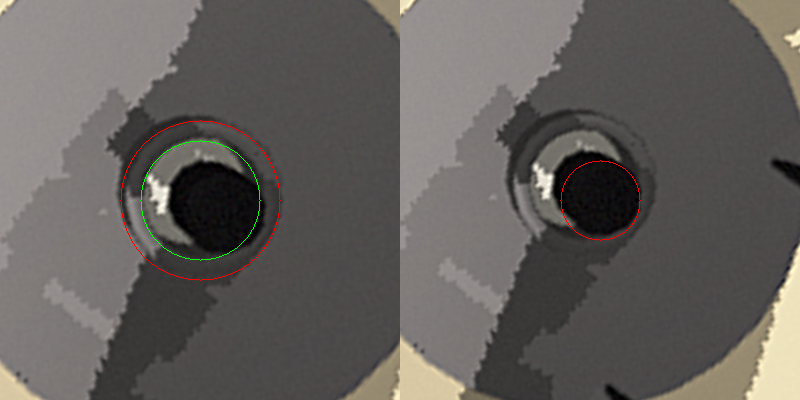

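Emit:
{"api": "arm_command", "payload": {"increments": [[[0.0003,-0.0017,-0.03,0,0,0],[0,0,-0.04,0,0,0],[0,0,-0.035,0,0,0],[0,0,-0.018,0,0,0],[0,0,-0.007,0,0,0],[0,0,0,0,0,0],[0,0,0,0,0,0]]]}}

```text
t: 24.65
tcp_pos: [0.5469, -0.1083, 0.0544]
tool_rot: [24.9, 90.0, -101.7]
wrist_force: [0.3, -1.2, 0.2]
grip_width: 0.0498
```

```bash
python3 - <<'E'
from h import *
save("wrist","w19");save("scene","s19",(200,150,320,250),5);s=r.get_state(); print(s["tcp_pos"],s["tool_rot"],s["wrist_force"],s["grip_width"],s["t"])
E
```

```text
[ 0.54662206 -0.10834234  0.05413894] [ -10.7082269    89.95773797 -137.30582831] [-1.22006173  0.63159504  0.40333841] 0.04973244349727521 24.75
```

View pics/w19.png

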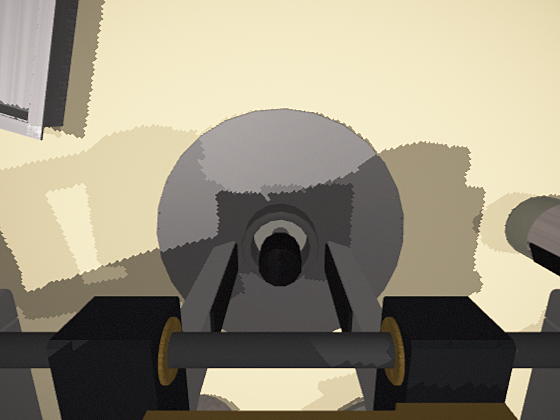

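View pics/s19.png

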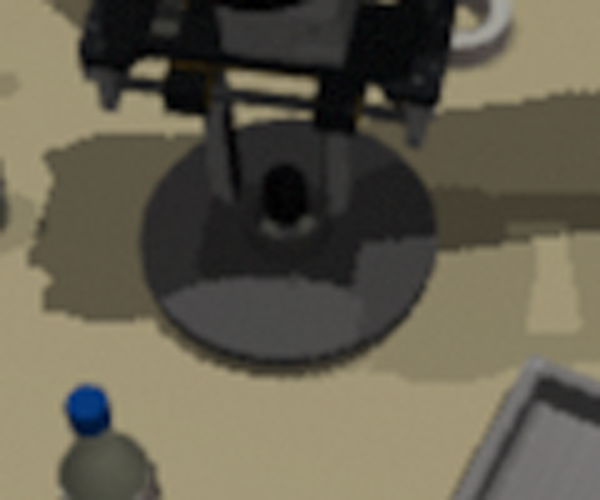

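Emit:
{"api": "arm_command", "payload": {"increments": [[[0,0,-0.0045,0,0,0],[0,0,-0.0035,0,0,0],[0,0,0,0,0,0]]]}}

```text
t: 25.12
tcp_pos: [0.5454, -0.1079, 0.0444]
tool_rot: [-65.4, 89.8, 168.0]
wrist_force: [0.8, 0.1, -0.1]
grip_width: 0.0499
```

Emit:
{"api": "arm_command", "payload": {"increments": [[[0,0,0,0,0,0],[0,0,0,0,0,0],[0,0,0,0,0,0],[0,0,0,0,0,0]]], "jaw": 0, "squeeze": 45}}

```text
t: 25.62
tcp_pos: [0.546, -0.1081, 0.045]
tool_rot: [-56.7, 89.9, 176.7]
wrist_force: [0.7, -0.1, -1.4]
grip_width: 0.0233
```

```bash
python3 - <<'E'
from h import *
save("wrist","w20");s=r.get_state(); print(s["tcp_pos"],s["tool_rot"],s["joint_pos"],s["wrist_force"],s["torque"],s["grip_width"],s["t"])
E
```

```text
[ 0.54594264 -0.10807392  0.04502996] [-55.73566041  89.87822375 177.67435256] [-2.28482882e+01  1.34531423e+01  1.08439046e+02 -5.02203239e-02
  5.82218696e+01  1.37681889e+01] [ 0.66075943 -0.36109858 -0.0191201 ] [-0.09190455 -0.14013655 -0.03140337] 0.023074872143622863 25.675
```

View pics/w20.png

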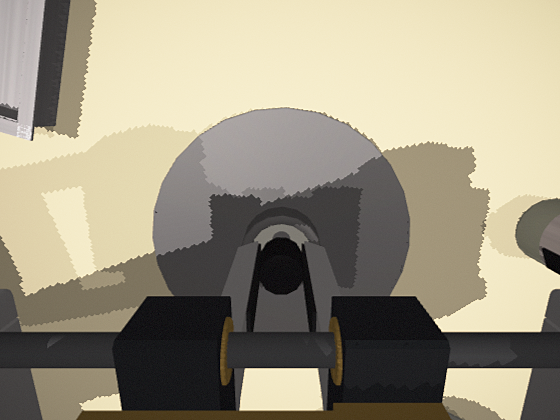

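Emit:
{"api": "arm_command", "payload": {"increments": [[[0,0,0.005,0,0,0],[0,0,0.015,0,0,0],[0,0,0.03,0,0,0],[0,0,0.03,0,0,0],[0,0,0.03,0,0,0],[0,0,0.02,0,0,0],[0,0,0.01,0,0,0],[0,0,0,0,0,0]]]}}

```text
t: 26.68
tcp_pos: [0.5458, -0.108, 0.1851]
tool_rot: [-58.3, 89.9, 175.1]
wrist_force: [-0.0, 1.0, -5.2]
grip_width: 0.0231
```

```bash
python3 - <<'E'
from h import *
save("scene","s21",(160,60,320,220),4);s=r.get_state(); print(s["tcp_pos"],s["tool_rot"],s["joint_pos"],s["wrist_force"],s["torque"],s["grip_width"],s["t"])
a=rect(ld("w13"),.4965,-.341,.105);b=rect(ld("t15"),.4965,-.341,.105)
for m in(a,b):
    cv2.circle(m,(200,200),130,(0,0,255),1);cv2.circle(m,(200,200),115,(0,255,0),1)
cv2.imwrite('pics/rt21.png',np.hstack([a,b]))
E
```

```text
[ 0.54532144 -0.10782795  0.18418539] [-65.91292909  89.77861538 167.49173738] [-2.28513334e+01  2.78845771e+00  1.04099775e+02 -4.14915567e-02
  7.33295588e+01  1.37559782e+01] [ 0.17782811  0.16058094 -4.98727981] [-0.0392305  -0.00391017 -0.01113333] 0.02367593121583641 26.725
```

View pics/s21.png

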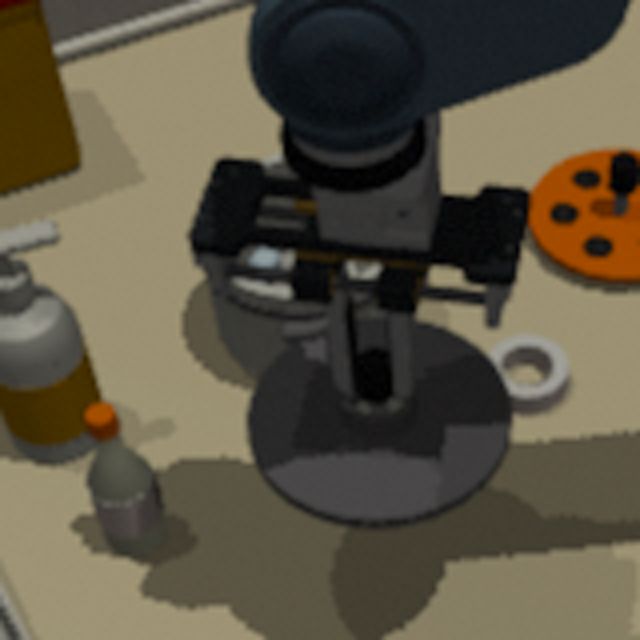

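View pics/rt21.png

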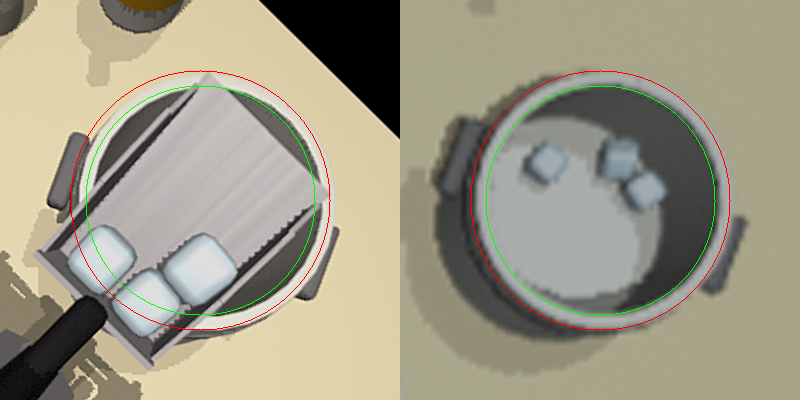

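Emit:
{"api": "arm_command", "payload": {"increments": [[[-0.0035,-0.0167,0,0,0,0],[-0.0071,-0.0334,0,0,0,0],[-0.0071,-0.0334,0,0,0,0],[-0.0071,-0.0334,0,0,0,0],[-0.0071,-0.0334,0,0,0,0],[-0.0071,-0.0334,0,0,0,0],[-0.0071,-0.0334,0,0,0,0],[-0.0035,-0.0169,0,0,0,0],[0,0,0,0,0,0],[0,0,0,0,0,0]]]}}

```text
t: 27.98
tcp_pos: [0.4962, -0.341, 0.1845]
tool_rot: [-79.7, 89.8, 153.7]
wrist_force: [0.3, -0.2, -4.2]
grip_width: 0.0232
```

Emit:
{"api": "arm_command", "payload": {"increments": [[[0,0,-0.01,0,0,0],[0,0,-0.008,0,0,0],[0,0,0,0,0,0]]]}}

```text
t: 28.35
tcp_pos: [0.4957, -0.3409, 0.1655]
tool_rot: [-80.2, 89.7, 153.2]
wrist_force: [-0.1, -0.4, -5.1]
grip_width: 0.0233
```

```bash
python3 - <<'E'
from h import *
save("scene","s22",(160,60,320,220),4);save("wrist","w22");save("top","t22",(350,150,470,270),5);s=r.get_state(); print(s["tcp_pos"],s["tool_rot"],s["joint_pos"],s["wrist_force"],s["torque"],s["grip_width"],s["t"])
E
```

```text
[ 0.49634654 -0.34199553  0.16710604] [-55.54321096  89.86722274 177.87205707] [-4.52913944e+01  9.97318394e+00  9.81465582e+01 -9.55172226e-02
  7.19771298e+01 -8.67703290e+00] [ 0.48254901 -0.13442557 -4.38025358] [-0.01516803 -0.06141566 -0.0775193 ] 0.023147433522385706 28.5
```

View pics/s22.png

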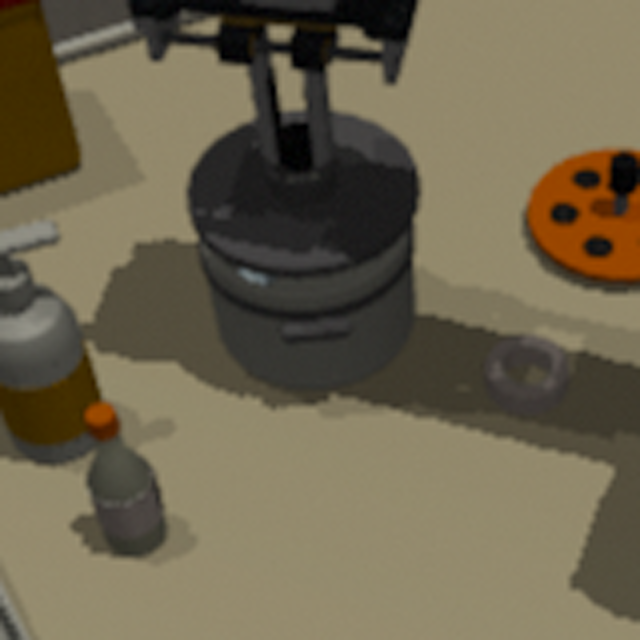

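View pics/w22.png

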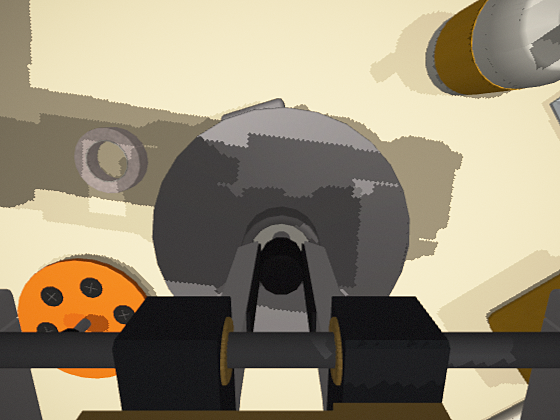

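View pics/t22.png

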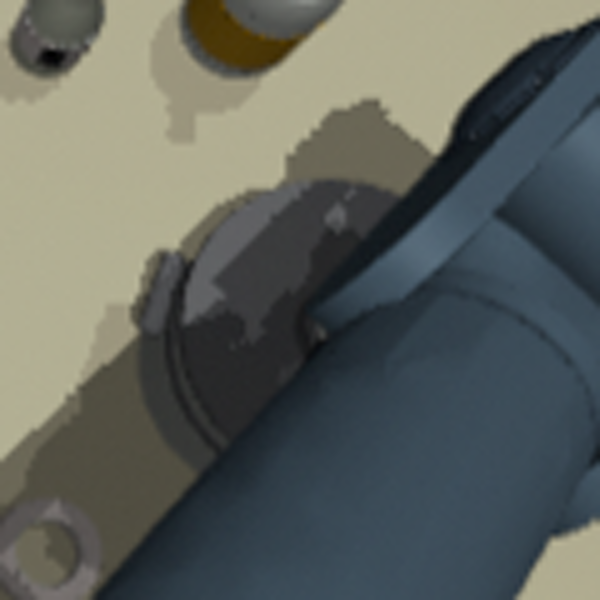

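```bash
python3 - <<'E'
from h import *
d=ld("s22"); im=d["img"]
def circ(c,z,R):
    a=np.linspace(0,2*np.pi,721);p=np.array([proj(d,[c[0]+R*np.cos(t),c[1]+R*np.sin(t),z]) for t in a]);return p
lid=.167-.045+.010
o=im[60:220,160:320].copy();o=cv2.resize(o,None,fx=5,fy=5,interpolation=cv2.INTER_CUBIC)
def draw(p,c): cv2.polylines(o,[np.round((p-[160,60]+.5)*5-.5).astype(int)],True,c,1)
draw(circ((.4963,-.342),lid+.012,.083),(0,0,255))
draw(circ((.4963,-.342),.105,.078),(0,255,0))
draw(circ((.4963,-.342),0,.078),(255,255,0))
o=o[:500,:600];cv2.imwrite('pics/o22.png',o)
E
```

```text
(no output)
```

View pics/o22.png

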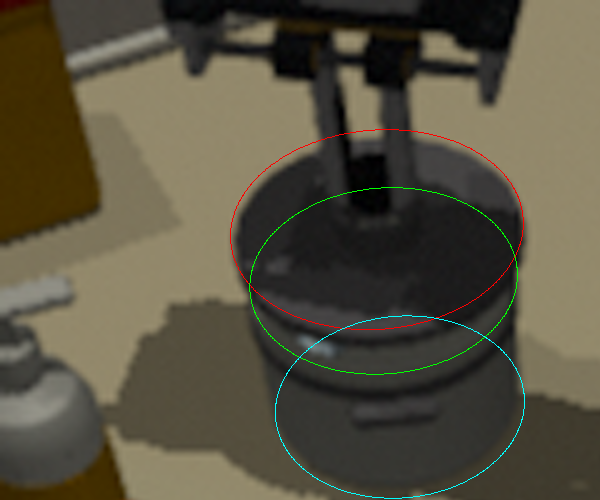

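```bash
python3 - <<'E'
from h import *
a=rect(ld("s22"),.498,-.339,.144,.1,380);b=rect(ld("s13"),.498,-.339,.105,.1,380)
k=380/.2
cv2.circle(a,(190,190),int(.083*k),(0,0,255),1)
for R in(.078,.069): cv2.circle(b,(190,190),int(R*k),(0,0,255),1)
cv2.imwrite('pics/rt23.png',np.hstack([a,b]))
E
```

```text
(no output)
```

View pics/rt23.png

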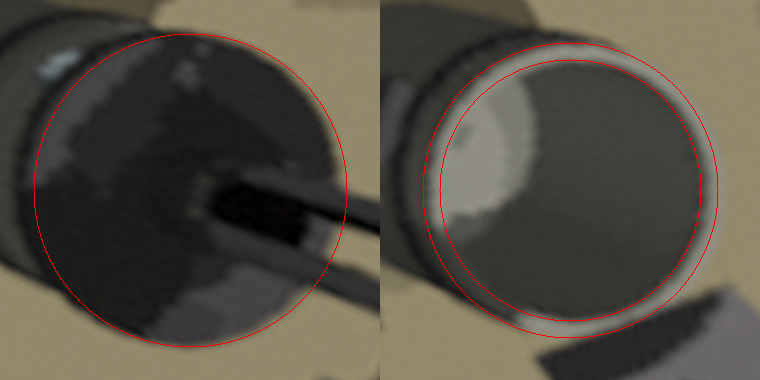

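```bash
python3 - <<'E'
from h import *
a=rect(ld("t22"),.4963,-.342,.1435,.1,380);b=rect(ld("t15"),.4963,-.342,.105,.1,380)
k=380/.2
cv2.circle(a,(190,190),int(.083*k),(0,0,255),1)
for R in(.078,.069): cv2.circle(b,(190,190),int(R*k),(0,0,255),1)
cv2.imwrite('pics/rt24.png',np.hstack([a,b]))
E
```

```text
(no output)
```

View pics/rt24.png

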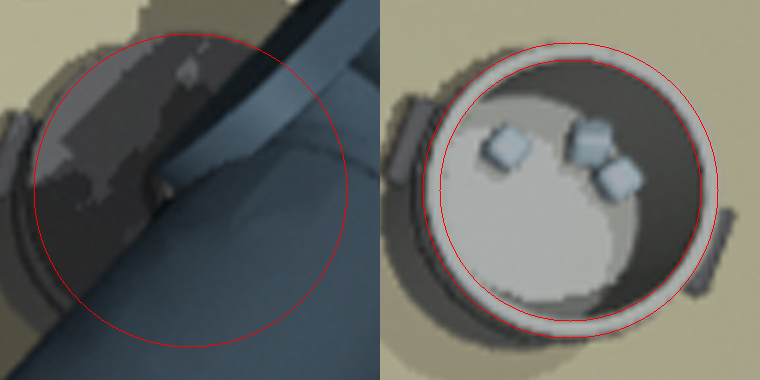

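Emit:
{"api": "arm_command", "payload": {"increments": [[[-0.0005,-0.0007,-0.008,0,0,0],[0,0,-0.006,0,0,0],[0,0,-0.003,0,0,0],[0,0,-0.003,0,0,0],[0,0,0,0,0,0]]]}}

```text
t: 29.12
tcp_pos: [0.4956, -0.3426, 0.1467]
tool_rot: [-65.9, 89.8, 167.5]
wrist_force: [0.3, 0.6, -5.2]
grip_width: 0.0229
```

No contact load, and the plug is already ~3 mm in. I'll continue down.

Emit:
{"api": "arm_command", "payload": {"increments": [[[0,0,-0.002,0,0,0],[0,0,-0.002,0,0,0],[0,0,0,0,0,0]]]}}

```text
t: 29.5
tcp_pos: [0.4957, -0.3428, 0.1429]
tool_rot: [-56.2, 89.9, 177.2]
wrist_force: [0.2, -0.2, -4.6]
grip_width: 0.0234
```

```bash
python3 - <<'E'
from h import *
save("scene","s25",(180,60,300,180),5);s=r.get_state(); print(s["tcp_pos"],s["wrist_force"],s["torque"],s["grip_width"],s["t"])
E
```

```text
[ 0.49570602 -0.34273392  0.14293511] [-0.32911326 -1.42763273 -4.73862223] [-0.11319524 -0.03119324 -0.03418469] 0.022839005055047424 29.55
```

View pics/s25.png

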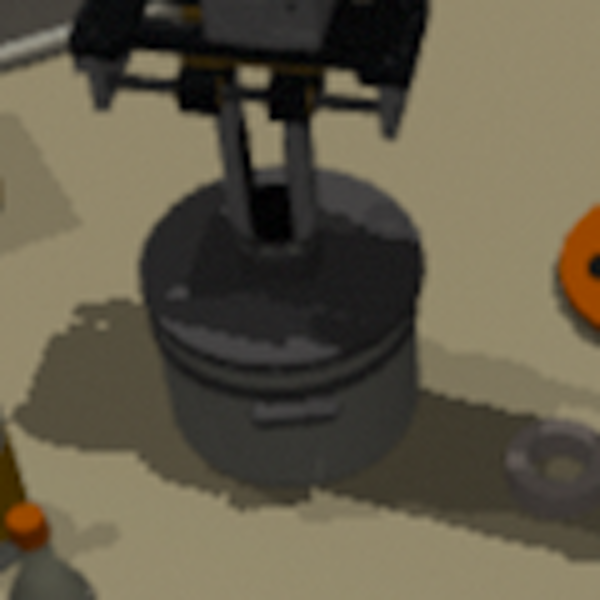

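Emit:
{"api": "arm_command", "payload": {"increments": [[[0,0,-0.002,0,0,0],[0,0,-0.0015,0,0,0],[0,0,0,0,0,0]]]}}

```text
t: 29.92
tcp_pos: [0.4958, -0.3429, 0.1401]
tool_rot: [-48.3, 89.9, -174.9]
wrist_force: [-1.3, -0.1, -0.7]
grip_width: 0.0231
```

Emit:
{"api": "arm_command", "payload": {"increments": [[[0,0,0,0,0,0],[0,0,0,0,0,0],[0,0,0,0,0,0]]], "jaw": 0.05}}

```text
t: 30.3
tcp_pos: [0.496, -0.3429, 0.1398]
tool_rot: [-48.2, 89.9, -174.8]
wrist_force: [-0.2, -0.3, -0.5]
grip_width: 0.0483
```

Emit:
{"api": "arm_command", "payload": {"increments": [[[0,0,0.01,0,0,0],[0,0,0.02,0,0,0],[0,0,0.03,0,0,0],[0,0,0.02,0,0,0],[0,0,0.01,0,0,0],[0,0,0,0,0,0],[0,0,0,0,0,0]]], "jaw": 0.09}}

```text
t: 31.18
tcp_pos: [0.4952, -0.3422, 0.2282]
tool_rot: [-77.3, 89.7, 156.1]
wrist_force: [-0.7, 0.6, -0.3]
grip_width: 0.0897
```

```bash
python3 - <<'E'
from h import *
save("scene","s26",(180,60,300,180),5);save("wrist","w26");s=r.get_state(); p=s["tcp_pos"];print(p,s["tool_rot"],s["joint_pos"],s["wrist_force"],s["torque"],s["grip_width"],s["t"])
w=ld("w26")
k=400/.12
a=rect(w,.4958,-.3429,.137,.06);cv2.circle(a,(200,200),80,(0,0,255),1);cv2.circle(a,(200,200),60,(0,255,0),1)
b=rect(w,.4958,-.3429,.165,.06);cv2.circle(b,(200,200),40,(0,0,255),1)
cv2.imwrite('pics/rt26.png',np.hstack([a,b]))
E
```

```text
[ 0.49523512 -0.34225301  0.22815955] [-78.65428737  89.74129043 154.74822205] [-4.53862864e+01  6.80483924e+00  9.51041087e+01 -9.09325018e-02
  7.83339656e+01 -8.77021984e+00] [ 0.45153624  0.67760857 -1.21820396] [-0.03433022 -0.08905248 -0.00932699] 0.08973186498081746 31.275
```

View pics/s26.png

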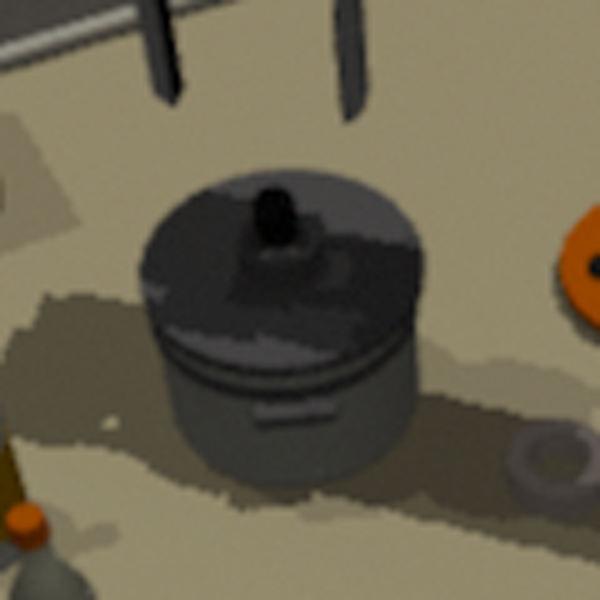

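View pics/w26.png

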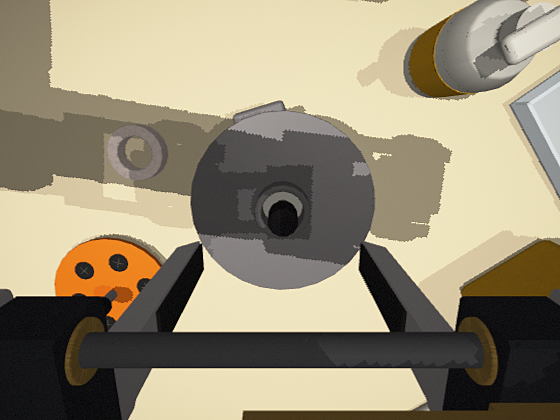

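View pics/rt26.png

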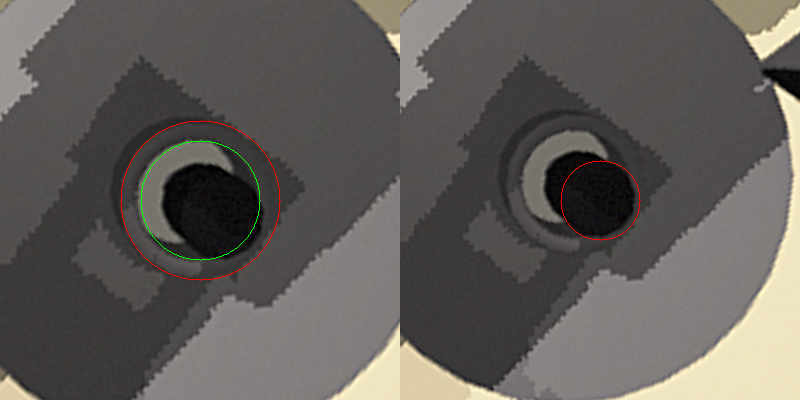

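```bash
python3 - <<'E'
from h import *
im=ld("w26")["img"]
o=cv2.resize(im[170:270,190:380],None,fx=4.2,fy=4.2,interpolation=cv2.INTER_CUBIC)
w=ld("w26");s=r.get_state();p=np.array(s["tcp_pos"])
def dr(c,z,R,col):
    q=np.array([proj(w,[c[0]+R*np.cos(t),c[1]+R*np.sin(t),z]) for t in np.linspace(0,6.283,100)])
    cv2.polylines(o,[np.round((q-[190,170]+.5)*4.2-.5).astype(int)],True,col,1)
dr(p,.137,.024,(0,0,255));dr(p,.165,.012,(0,255,0));dr(p,.117,.083,(255,255,0))
cv2.imwrite('pics/c26.png',cv2.convertScaleAbs(o,alpha=1.6))
E
```

```text
(no output)
```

View pics/c26.png

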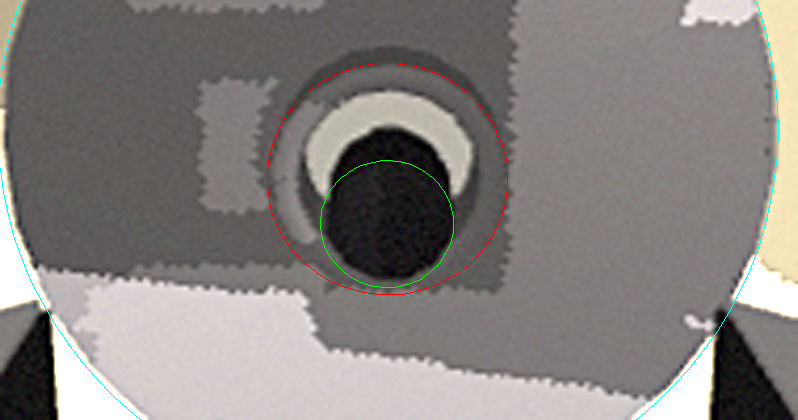

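Emit:
{"api": "arm_command", "payload": {"increments": [[[0.0009,0.0012,-0.03,0,0,0],[0,0,-0.035,0,0,0],[0,0,-0.023,0,0,0],[0,0,-0.01,0,0,0],[0,0,0,0,0,0],[0,0,0,0,0,0]]]}}

```text
t: 32.02
tcp_pos: [0.4972, -0.3421, 0.1327]
tool_rot: [-7.8, 89.9, -134.4]
wrist_force: [0.6, -0.3, -0.3]
grip_width: 0.0898
```

```bash
python3 - <<'E'
from h import *
save("wrist","w27");s=r.get_state(); p=s["tcp_pos"];print(p,s["tool_rot"],s["wrist_force"],s["qd"].round(2),s["grip_width"],s["t"])
E
```

```text
[ 0.49723778 -0.34208697  0.13283349] [   1.59455799   89.90902752 -124.99539548] [0.2966753  0.24066709 0.25984941] [ 0.06 -0.13  0.11 -0.03  0.01 -0.09] 0.09002488108415074 32.075
```

View pics/w27.png

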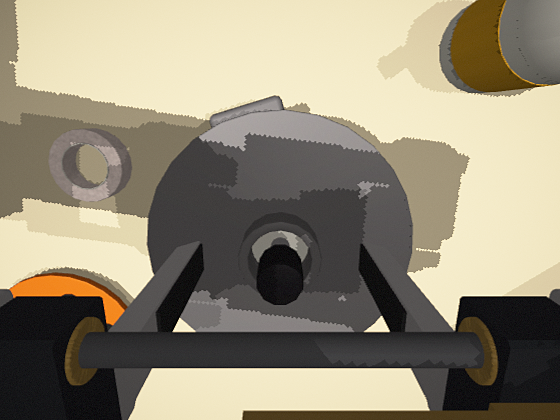

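Emit:
{"api": "arm_command", "payload": {"increments": [[[0,0,-0.006,0,0,0],[0,0,-0.005,0,0,0],[0,0,0,0,0,0],[0,0,0,0,0,0]]]}}

```text
t: 32.58
tcp_pos: [0.4966, -0.3415, 0.1204]
tool_rot: [-61.5, 89.9, 171.9]
wrist_force: [0.1, -0.1, -0.5]
grip_width: 0.0903
```

```bash
python3 - <<'E'
from h import *
save("wrist","w28");save("scene","s28",(180,60,300,180),5);s=r.get_state(); p=s["tcp_pos"];print(p,s["tool_rot"],s["wrist_force"],s["grip_width"],s["t"])
E
```

```text
[ 0.49669237 -0.34156557  0.12061873] [-57.34073706  89.86726958 176.06531794] [ 0.49424161 -0.30909093 -0.24232768] 0.09011745581978169 32.675
```

View pics/w28.png

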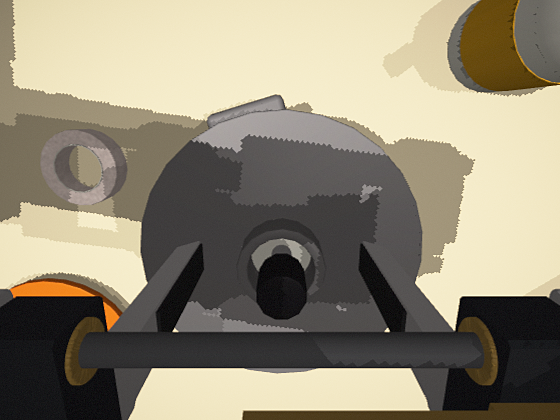

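View pics/s28.png

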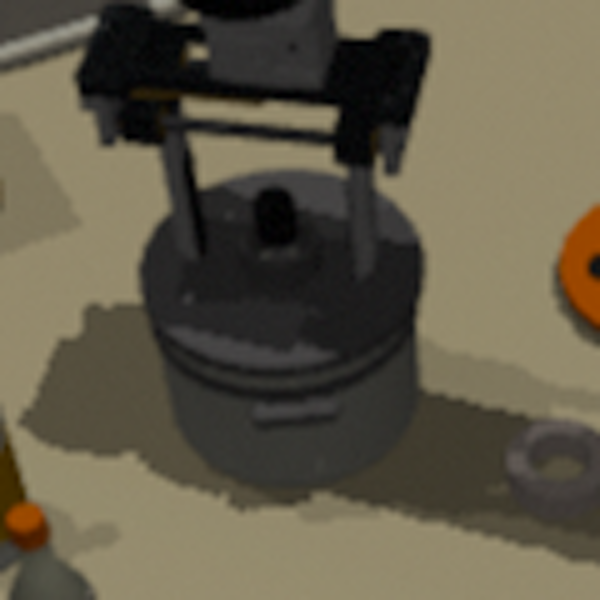

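Emit:
{"api": "arm_command", "payload": {"increments": [[[0,0,0,0,0,0],[0,0,0,0,0,0],[0,0,0,0,0,0],[0,0,0,0,0,0],[0,0,0,0,0,0],[0,0,0,0,0,0]]], "jaw": 0.04, "squeeze": 30}}

```text
t: 33.42
tcp_pos: [0.4966, -0.3415, 0.1204]
tool_rot: [-60.6, 89.9, 172.8]
wrist_force: [0.0, -0.3, 0.2]
grip_width: 0.0477
```

```bash
python3 - <<'E'
from h import *
save("wrist","w29");s=r.get_state(); p=s["tcp_pos"];print(p,s["tool_rot"],s["wrist_force"],s["torque"],s["grip_width"],s["t"])
E
```

```text
[ 0.49658562 -0.34148202  0.1204568 ] [-60.99823419  89.8498401  172.41243706] [-0.52468321 -0.49606981  0.33881954] [-0.0445455  -0.01751806  0.08534683] 0.047937910296060045 33.475
```

View pics/w29.png

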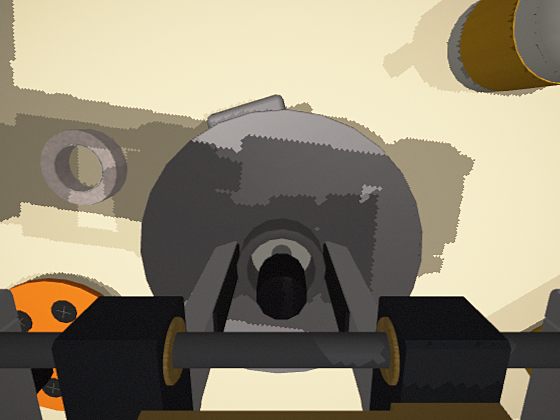

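Emit:
{"api": "arm_command", "payload": {"increments": [[[0,0,0,0,0,0],[0,0,0.003,0,0,0],[0,0,0.005,0,0,0],[0,0,0.006,0,0,0],[0,0,0,0,0,0]]]}}

```text
t: 34.1
tcp_pos: [0.497, -0.3418, 0.1353]
tool_rot: [-26.4, 89.9, -153.0]
wrist_force: [-0.0, 0.6, -2.2]
grip_width: 0.0479
```

```bash
python3 - <<'E'
from h import *
save("wrist","w30");save("scene","s30",(180,60,300,180),5);s=r.get_state(); p=s["tcp_pos"];print(p,s["tool_rot"],s["wrist_force"],s["torque"],s["grip_width"],s["t"])
E
```

```text
[ 0.49661755 -0.34150117  0.1345654 ] [-58.03012744  89.86234421 175.37722915] [ 0.65374165 -0.59490514 -2.50507961] [-0.00962605 -0.04513571 -0.00096721] 0.04781355758429335 34.2
```

View pics/s30.png

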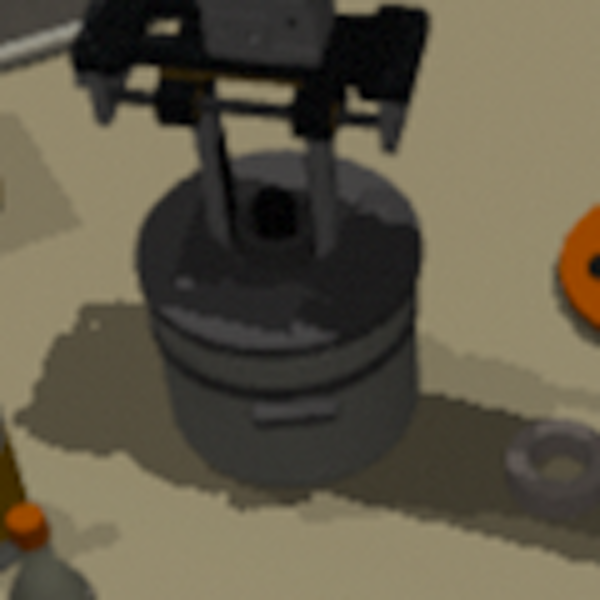

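View pics/w30.png

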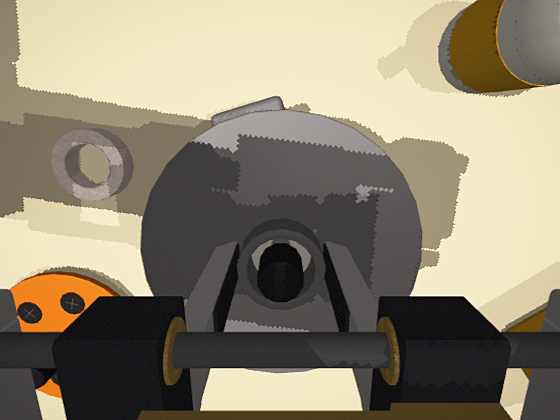

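Emit:
{"api": "arm_command", "payload": {"increments": [[[0,0,0.006,0,0,0],[0,0,0.01,0,0,0],[0,0,0.012,0,0,0],[0,0,0.012,0,0,0],[0,0,0.012,0,0,0],[0,0,0.012,0,0,0],[0,0,0.012,0,0,0],[0,0,0.01,0,0,0],[0,0,0.007,0,0,0],[0,0,0.004,0,0,0],[0,0,0,0,0,0],[0,0,0,0,0,0],[0,0,0,0,0,0]]]}}

```text
t: 35.83
tcp_pos: [0.4964, -0.3413, 0.231]
tool_rot: [-70.1, 89.8, 163.3]
wrist_force: [-0.5, 0.1, -1.8]
grip_width: 0.048
```

```bash
python3 - <<'E'
from h import *
save("wrist","w31");save("scene","s31",(160,30,320,190),4);save("scene","s31f");save("top","t31");s=r.get_state(); p=s["tcp_pos"];print(p,s["tool_rot"],s["wrist_force"],s["torque"],s["qd"].round(2),s["grip_width"],s["t"])
E
```

```text
[ 0.49654524 -0.34142441  0.23127528] [-64.7939874   89.83878017 168.61241569] [-0.44387065 -0.05037623 -2.60493741] [ 0.0040046  -0.06441315  0.00249418] [-0.02 -0.08 -0.1   0.    0.09 -0.08] 0.04782344580684151 36.025
```

View pics/s31.png

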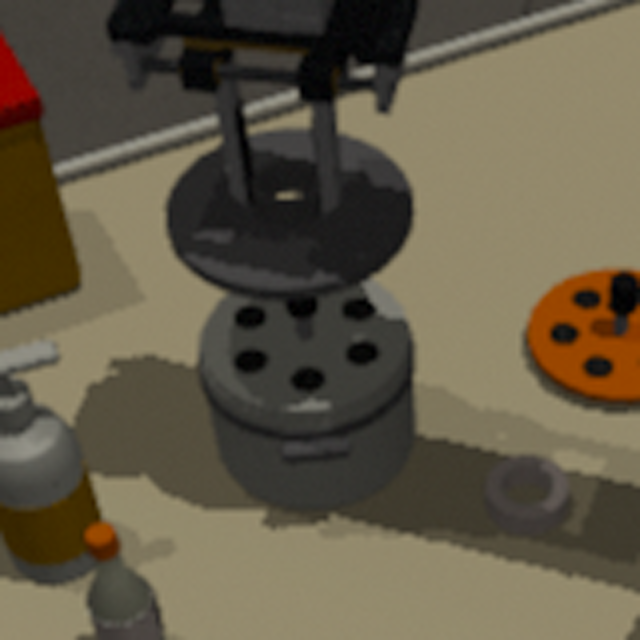

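View pics/t31.png

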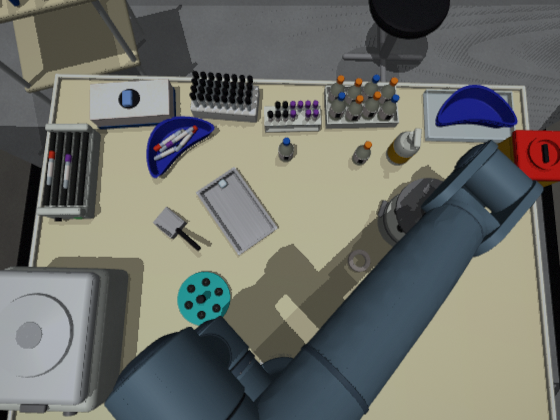

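View pics/w31.png

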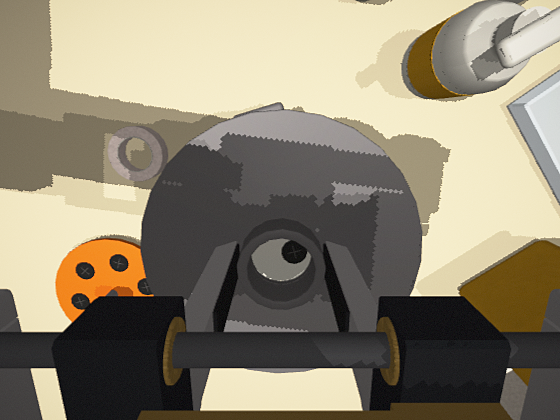

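Emit:
{"api": "arm_command", "payload": {"increments": [[[0,0,0,0,0,0],[0,0,0,0,0,0],[0,0,0,0,0,0],[0,0,0,0,0,0]]]}}

```text
t: 36.52
tcp_pos: [0.4966, -0.3415, 0.2315]
tool_rot: [-59.8, 89.9, 173.6]
wrist_force: [-0.1, 0.7, -2.0]
grip_width: 0.048
```

```bash
python3 - <<'E'
from h import *
s=r.get_state();print(s["tcp_pos"],s["qd"].round(2),s["grip_width"],s["t"]);print(r.finish_job())
E
```

```text
[ 0.4965784  -0.34151418  0.23146019] [-0.03  0.05 -0.07 -0.02  0.03 -0.03] 0.048046778699854346 36.525
the job is handed in; nothing more can be done
None
```

The job is done and handed in at 36.5 s of the 72 s allowed. The arm is holding the cover still in the air.

- **Ice:** I scooped three pieces and tipped them into the tub. The fourth is still in the pan, and I saw none on the bench. The scoop lies flat on the bench near where it started.
- **Lids:** I carried the nested set by the black knob and seated it at the expected height; the wrist load dropped from about 4.7 N to 0.7 N. I then let go, took the cover by its neck (48 mm grip) and lifted it straight up by 111 mm.
- **Last checks:** By calculation, the cover's lowest edge is about 53 mm above the knob. The pictures show the inner lid on the rim with all six grommets visible. The wrist carries about 2 N, which fits the cover alone.
- **Disagreements:** Before seating, the scene camera put the lid about 5 mm off the tub's centre while the top camera showed under 1 mm. I followed the top camera, and the plug went in without contact. The cover had also shifted by roughly 2 mm on the inner lid, within its play.
- **Snag:** On the way in, one ice piece caught on the scoop's side wall, so I backed off and moved the scoop over. When it then pressed against the pan's end wall, the wrist force reached about 16 N.

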